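# Close and latch the tube incubator

### The arm

A 6-joint arm with a two-finger parallel gripper is mounted at the origin on a cart in front of the work surface, level with it; the furniture and walls round the work are solid. World frame = base frame: x ahead of the robot, y to its left, z up, the work surface at z = 0. Lengths are in m, angles in rad, forces in N, time in s.
With the tool pointing down it reaches from about 0.275 to 0.75 m from the base axis. Payload 10.2 kg.
Tool frame: the origin (TCP) lies where the fingers leave the gripper's body, on its centre line; the fingertips stand 64 mm ahead of it and the grasp point (between the pads) lies 45 mm ahead of it; z points along the fingers, x is the direction in which the jaws open and shut, and the axes are right-handed (so a half turn about z gives the same grasp; the last joint's range is limited). The gripper opens to 88 mm and grips with 3 to 60 N. Pads are 18 mm wide; open, the fingers measure 123 mm over their backs; the gripper's body (75 mm by 187 mm) begins 45 mm behind the grasp point.
Start: joints at [-1.456, 0.313, 1.498, -0, 1.331, -0.223], TCP at [0.174, -0.495, 0.303] pointing down, gripper open.
Joint ranges: [-2.94, 2.94], [-0.97, 2.17], [0.19, 2.56], [-1.23, 4.37], [0.02, 3.11], [-2.88, 2.88]. Speed limits (rad/s): [2.39, 2.39, 3.01, 3.14, 3.14, 3.14].

### API

Orientations are given as a 3x3 rotation matrix whose columns are the frame's x, y, z axes.
In Python, from workcell import get_state, read_camera, close_job gives the robot as it stands.
- The arm moves only by the tool play_rows, never from a script. Its arguments are lists of equal length, an entry for each row: "travel": the shift along the tool's x, y, z scaled (see below), a list of three; "rotation": the turn, a rotation vector about the tool's x, y, z scaled (see below), a list of three. A call has 1 to 20 rows; each row is the pose to reach, as a shift and turn from the pose measured when the call began, along the tool's axes at that moment; what a row does not reach only later rows make up. The controller multiplies each number of a shift by 300 mm and each number of a turn by 45 degrees. A row lasts 1/8 s, in which the tool goes at most 62.5 mm and 10.7 degrees, less where a joint would pass 70% of its speed; a pose out of reach is approached as far as the arm can. A call with a number of a shift or a turn outside -1 to 1 is refused whole. A call with a gripper value outside its range is refused whole. "claw" is the closure, from -1 (fully open) to 1 (shut), set as the call begins (left out, the last holds). The fingers move at their own pace and stop on an object; "newtons" is the grip in N (left out, the last holds). Time passes only in rows, so rows that repeat a pose let the fingers close. It gives the time, the measured TCP pose, the force and the opening at its end, in the units of the state.
- get_state(): the state, without advancing time (a new reading comes with each control period).
- read_camera(name): name is "side" or "top" or "wrist"; returns a dict with "pixels" (384x512x3 uint8, blue, green, red), "range_z" (384x512 float32, m along the optical axis (not along the pixel's ray), 0 where there is no reading), "camera_matrix" (3x3 intrinsics, pixels), "R" (3x3) and "t" (3): a world point X has camera coordinates R X + t; the wrist camera has in their place "hand_eye" (4x4, takes a point from camera to tool coordinates, whose origin is the TCP and whose axes are the tool frame's). Camera axes: x right, y down, z forward; pixel columns grow to the right and rows downward; lengths in m; the calibration is good to about 2 mm. A picture is of the moment at which its call begins: read the wrist's pose just before it.
- close_job(): hands the job in, once; it reports no verdict.
The state is a dict: "time": time; "qpos": joint angles; "qd": joint speeds; "joint_torque": joint torques, N m; "tcp_pos": TCP position; "orientation": TCP orientation; "contact_force": force on the tool from outside, world axes, zero at the start; "torque": the same for the moment, N m; "width": finger opening in m.
Only numpy, scipy, OpenCV 4.12 (cv2) and the standard library are available. Lean on these libraries where they do the work, as an engineer would, in place of code of your own. Each camera call takes 0.05 s, during which the arm holds its last target.

### The job

Lower the open cover of the tube incubator onto its gasket, then swing the latch lever round until its nose has ridden up over the strike on the cover and dropped into the notch behind the hump. The strike is adjustable, so feel for the notch and go gently: do not strain the lever against the end stop. Leave the things standing round the incubator where they are.

Things in the scene. Friction and masses are not known exactly. Their poses are not given: they have to be found in the camera images.
- incubator: white bench-top tube incubator, fixed, 235 deep x 220 wide x 75 high; origin under its middle on the bench, x to the rear, y to its left, z up. A 60 deep front ledge carries the latch; behind it a well with tube racks, under the hinged cover. With the cover shut its top is at z 90, the spring cup on the latch pillar (31 across) reaches z 150
- cover (a joint): hinge of the cover, rad: 0 shut flat, about 0.75 to 1.1 at the start, limit 1.25. The hinge is stiff (0.36 N m): the cover stays where it is left and is shut by pushing its outer face down with some 3 to 8 N
- cover_hinge (a point): middle of the cover's hinge line, 88 above the bench at the incubator's rear (x +112 in its frame); the line runs along the incubator's y, the point's z is normal to the cover's outer face
- cover_edge (a point): middle of the cover's front edge at its outer face, 167 from the hinge line; point x points to the hinge along the cover, z out of its outer face. The cover is a 206 wide, 12 thick aluminium frame (26 wide in front) with a clear pane 3 lower. The steel strike (28 x 121, 23 high) lies on the middle of the front frame, clamped through slots within 12.5 either way along y: coming from -y a 27 long ramp, a hump, a notch 8 wide, an end stop
- latch_pivot (a point): on the lever's upright axis, 105 above the bench, 97 before the incubator's middle; axes as the incubator's
- lever (a joint): turn of the latch lever about its upright axis, rad, growing counter-clockwise seen from above: at 0 the handle arm points to the incubator's +y and the nose to -y; at 1.57 the handle points to the front (-x), the nose (62 from the axis) to the cover. It meets the strike at 0.75 to 1.35 and sits in the notch somewhere from 1.35 to 1.79, as the strike is set. 0 to 0.35 at the start, limit 1.9
- lift (a joint): height of the lever on its spindle, m, pulled down by a spring (6.5 N at 0, 0.5 N per mm): 0 right down, rising to some 0.005 to 0.007 on the hump of the strike, about 0.001 with the nose in the notch. Climbing takes some 2 to 8 N at the grip; left on the ramp it may stay there; past the hump it drops by itself, and 1 mm on the nose meets the rigid end stop
- grip (a point): centre (half-way up) of the lever's upright black round grip, 17 across, 42 high (20 above and 22 below this point), 88 from the lever's axis, on a flat arm 14 wide whose top is 24 below this point. Fixed to the lever, it rises and drops with it: hold it loosely, or follow it; free all round
- timer: small square lab timer, 62 x 62 x 20, left of the incubator; bystander, origin under its middle
- petri: closed petri dish, 58 across, 15 high, left of the incubator; bystander, origin under its middle
- beaker: tall glass beaker, 77 across, 157 high, further left; bystander, origin under its middle
- well_plate: white 96-well plate, 74 x 108 x 14, lying further left; bystander, origin under its middle
- forceps: steel forceps, 14 x 127 x 8, lying front left of the incubator; bystander, origin under its middle
- marker: blue six-sided pen, 12 x 125 x 11, lying before the incubator; bystander, origin under its middle

How it is judged:
By the outcome, as a careful person would: the job done as asked, in the order asked, and still so for the second after the job is handed in, with the robot touching nothing.
It also fails if it takes over 58 s, if anything falls off the work surface, if the arm or the gripper's body presses on something with over 40 N, if the wrist force passes 120 N, or if a joint passes its speed limit or range.

## Working session

There is one attempt and no reset: what is moved stays moved. The work goes in short steps, Python scripts to look and compute and a tool call to move; the robot and the scene stay as the last step left them, time stands still between calls to the robot, and variables do not carry over. Pictures are saved under pics/ and viewed, and the job is handed in when it is done.

Besides the shell and the picture viewer there is one more tool, called after ">>>" in YAML: its name, and indented under it one key for each argument. play_rows: Moves the arm, as the interface text tells. Its arguments: {"type":"object","properties":{"travel":{"type":"array","items":{"type":"array","items":{"type":"number"}}},"rotation":{"type":"array","items":{"type":"array","items":{"type":"number"}}},"claw":{"type":"number"},"newtons":{"type":"number"}},"required":["travel","rotation"]}

```bash
mkdir -p pics; ls; cat > h.py <<'E'
import numpy as np, cv2
from workcell import get_state, read_camera, close_job
def snap(n,fn=None):
    s=get_state(); c=read_camera(n)
    if n=='wrist':
        H=np.array(c['hand_eye']); Rt=np.array(s['orientation']).reshape(3,3); 
        Rwc=Rt@H[:3,:3]; twc=Rt@H[:3,3]+np.array(s['tcp_pos'])
    else:
        R=np.array(c['R']);Rwc=R.T; twc=-R.T@np.array(c['t'])
    K=np.array(c['camera_matrix']); Z=c['range_z']
    v,u=np.mgrid[0:384,0:512]
    P=np.stack([(u-K[0,2])/K[0,0]*Z,(v-K[1,2])/K[1,1]*Z,Z],-1)@Rwc.T+twc
    P[Z==0]=np.nan
    c['P']=P
    if fn: cv2.imwrite('pics/'+fn,c['pixels']); np.savez('pics/'+fn+'.npz',P=P,K=K,Rwc=Rwc,twc=twc,img=c['pixels'])
    return c
E
python3 - <<'E'
from h import *
print(get_state())
for n in('side','top','wrist'): snap(n,n+'0.png')
E
```

```text
pics
{'time': 0.0, 'qpos': array([-1.45640590e+00,  3.13420857e-01,  1.49837016e+00, -4.94848163e-05,
        1.33099409e+00, -2.23433171e-01]), 'qd': array([-0.00087223,  0.00035974, -0.00031924, -0.00013944, -0.00094571,
        0.0022988 ]), 'joint_torque': array([-4.73825439e-04, -4.02212298e+01, -2.52274042e+01,  6.94558513e-02,
        3.52556503e-02, -9.64218998e-05]), 'tcp_pos': array([ 0.1739491 , -0.49518615,  0.30220113]), 'orientation': array([[ 3.31445502e-01, -9.43474348e-01, -1.83862410e-04],
       [-9.43473636e-01, -3.31445482e-01,  1.17917166e-03],
       [-1.17345858e-03, -2.17361807e-04, -9.99999288e-01]]), 'contact_force': array([0.01383407, 0.13489633, 0.06096383]), 'torque': array([0.0494158 , 0.0048721 , 0.00738478]), 'width': 0.08813790940673975}
```

View pics/side0.png

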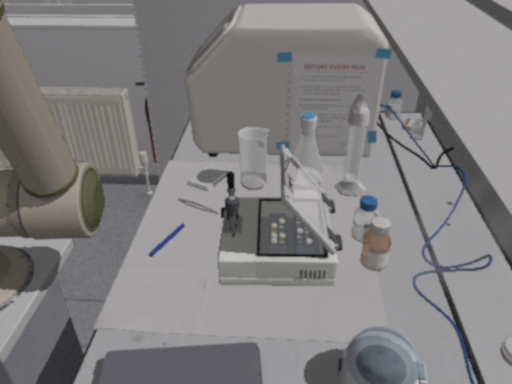

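View pics/top0.png

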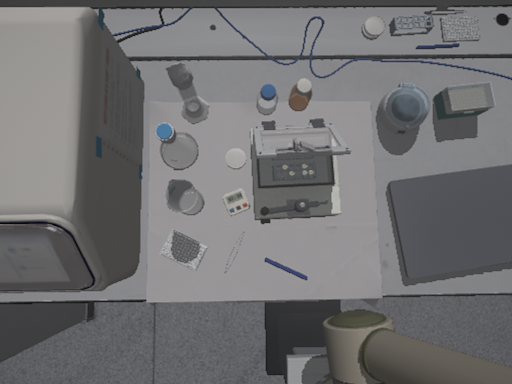

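View pics/wrist0.png

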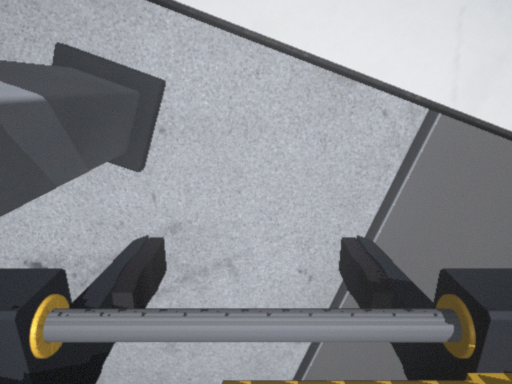

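```bash
python3 - <<'E'
import cv2,numpy as np
a=cv2.imread('pics/top0.png')[100:300,140:390]; cv2.imwrite('pics/topc.png',cv2.resize(a,None,fx=3.2,fy=3,interpolation=cv2.INTER_CUBIC))
a=cv2.imread('pics/side0.png')[130:290,190:360]; cv2.imwrite('pics/sidec.png',cv2.resize(a,None,fx=3.7,fy=3.7,interpolation=cv2.INTER_CUBIC))
d=np.load('pics/top0.png.npz'); P=d['P']; print(d['K'],d['twc'],d['Rwc'])
for u,v in [(254,216),(334,214),(302,205),(265,211),(265,220),(336,194),(254,134),(346,152),(252,126),(335,125),(300,165)]: print(u,v,P[v,u].round(4))
d=np.load('pics/side0.png.npz'); P=d['P']; print(d['K'],d['twc'],d['Rwc'])
E
```

```text
[[354.5535643    0.         252.04117441]
 [  0.         354.5535643  194.86792872]
 [  0.           0.           1.        ]] [0.46073929 0.2576284  0.96325208] [[-0.01492118 -0.99274716  0.11929142]
 [-0.99980225  0.01324473 -0.01483395]
 [ 0.01314638 -0.11948917 -0.99274846]]
254 216 [ 0.5186  0.2388 -0.0011]
334 214 [0.5166 0.0378 0.0703]
302 205 [0.5334 0.1306 0.1503]
265 211 [0.5204 0.2165 0.1546]
265 220 [0.5045 0.212  0.0579]
336 194 [0.5669 0.0315 0.0742]
254 134 [0.7098 0.2382 0.1273]
346 152 [0.6418 0.0412 0.2133]
252 126 [ 0.7721  0.2404 -0.004 ]
335 125 [ 0.7715  0.0068 -0.0008]
300 165 [0.6447 0.1192 0.0652]
[[451.4629082    0.         254.16874297]
 [  0.         451.4629082  189.6968606 ]
 [  0.           0.           1.        ]] [ 0.64177024 -0.62723581  0.67825042] [[ 0.99759921  0.03003596 -0.0623991 ]
 [ 0.06855459 -0.55585701  0.82844629]
 [-0.0098018  -0.83073511 -0.55658162]]
```

View pics/topc.png

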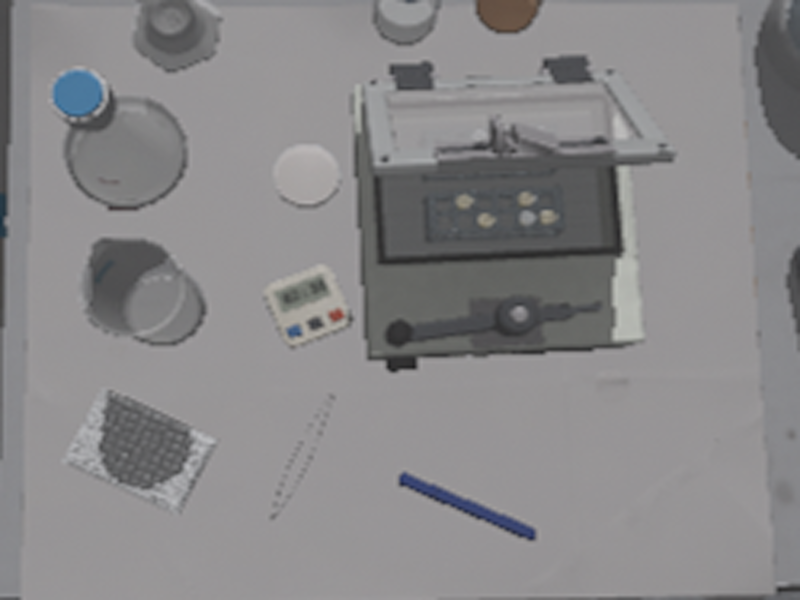

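View pics/sidec.png

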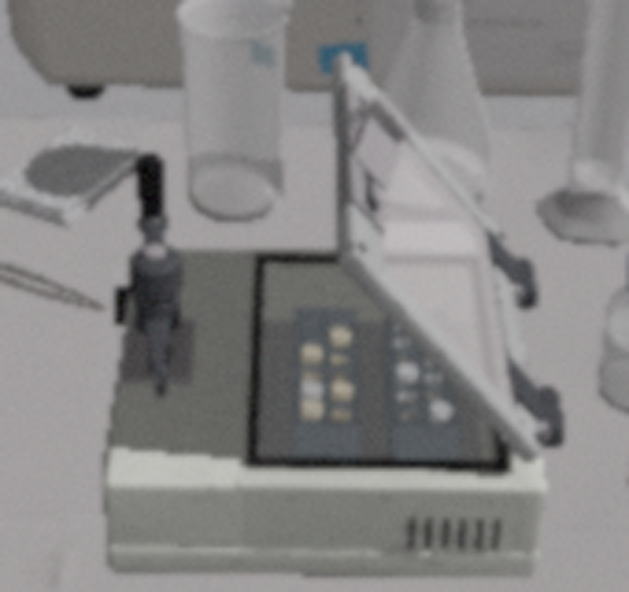

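```bash
python3 - <<'E'
import cv2,numpy as np
for n in ('top','side'):
    d=np.load(f'pics/{n}0.png.npz'); P=d['P']
    m=(abs(P[...,2]-.075)<.005)&(P[...,0]>.45)&(P[...,0]<.82)&(P[...,1]>-.05)&(P[...,1]<.3)
    q=P[m]; print(n,len(q),np.median(q[:,2]),q.min(0),q.max(0))
    r=cv2.minAreaRect((q[:,:2]*1000).astype(np.float32)); print(r,cv2.boxPoints(r))
    # ledge only
    # high points: grip/cup
    for lo,hi in((.135,.148),(.148,.152),(.153,.17)):
        m=(P[...,2]>lo)&(P[...,2]<hi)&(P[...,0]>.47)&(P[...,0]<.58)&(P[...,1]>0)&(P[...,1]<.27)
        q=P[m]; print(lo,len(q),q.mean(0),q.min(0),q.max(0))
    m=(P[...,2]>.1)&(P[...,0]>.59)&(P[...,0]<.82)&(P[...,1]>-.02)&(P[...,1]<.25)
    q=P[m];print('cover',len(q),q.min(0),q.max(0))
    rng=np.random.default_rng(0);best=0
    for _ in range(500):
        a=q[rng.choice(len(q),3)];nn=np.cross(a[1]-a[0],a[2]-a[0]);
        if np.linalg.norm(nn)<1e-4: continue
        nn/=np.linalg.norm(nn);k=abs((q-a[0])@nn)<.002
        if k.sum()>best:best=k.sum();kb=k
    qq=q[kb];c=qq.mean(0);nn=np.linalg.svd(qq-c)[2][2];nn*=np.sign(nn[2]);print(best,c,nn,np.arccos(nn[2]), np.arctan2(nn[1],nn[0]))
E
```

```text
top 2996 0.07513948560530875 [0.50910229 0.01956818 0.07003698] [0.81999521 0.24514969 0.07996295]
((667.7814331054688, 134.0377960205078), (310.1104431152344, 220.2740478515625), 2.144639015197754) [[508.71326  238.29515 ]
 [516.9564    18.175402]
 [826.8496    29.780441]
 [818.60645  249.90019 ]]
0.135 116 [0.53498232 0.13092185 0.14367165] [0.5202138  0.11530334 0.13611276] [0.55096024 0.22524106 0.14729282]
0.148 27 [0.5322523  0.15589141 0.14947288] [0.51607192 0.12333212 0.14803264] [0.54047693 0.2254143  0.15150149]
0.153 38 [0.52315904 0.21687922 0.15532692] [0.51568297 0.20941707 0.15323945] [0.52962683 0.22342309 0.15900643]
cover 2781 [0.63059365 0.03055429 0.100118  ] [0.81989798 0.23850374 0.23642581]
1604 [0.69024487 0.12725469 0.15603225] [0.78033161 0.03762046 0.62423335] 0.8966465093074842 0.04817356685071551
side 3144 0.07601888179511879 [0.51316681 0.01784976 0.07000825] [0.81993037 0.24160441 0.07999802]
((667.8048095703125, 133.42176818847656), (305.7738037109375, 221.3336181640625), 1.9378420114517212) [[511.2631  238.85538]
 [518.74756  17.64834]
 [824.34656  27.98816]
 [816.86206 249.19519]]
0.135 160 [0.53593173 0.14350494 0.14229454] [0.51767965 0.11393378 0.13504801] [0.55300952 0.21829527 0.14793559]
0.148 31 [0.53381059 0.16347215 0.15000922] [0.51841849 0.12307855 0.14808395] [0.54329599 0.21794414 0.1519544 ]
0.153 26 [0.52554839 0.21522572 0.15571448] [0.51814399 0.20905154 0.15315045] [0.53379783 0.22241954 0.15857188]
cover 2880 [0.6337839  0.02926712 0.10005312] [0.81981077 0.23985942 0.23685416]
1670 [0.69451613 0.11250936 0.15509807] [0.78405737 0.03789357 0.61953057] 0.9026517914349723 0.04829252526054465
```

```bash
cat >> h.py <<'E'
from scipy.spatial.transform import Rotation as Ro
PSI=.041; C=np.array([.6315,.133,0])
def inc(x,y,z): 
    c,s=np.cos(PSI),np.sin(PSI); return C+np.array([c*x-s*y,s*x+c*y,z])
def rows(targets,show=True):
    """targets: list of (pos TCP world, yaw of tool x)"""
    s=get_state(); R=np.array(s['orientation']).reshape(3,3); p=np.array(s['tcp_pos'])
    T=[];Q=[]
    for pos,yaw in targets:
        c,sn=np.cos(yaw),np.sin(yaw); Rt=np.array([[c,sn,0],[sn,-c,0],[0,0,-1.]])
        T.append((R.T@(np.array(pos)-p)/.3).round(4).tolist()); Q.append((Ro.from_matrix(R.T@Rt).as_rotvec()/(np.pi/4)).round(3).tolist())
    print('travel',T);print('rot',Q)
def st():
    s=get_state();R=np.array(s['orientation']).reshape(3,3)
    print('t',round(s['time'],2),'p',s['tcp_pos'].round(4),'yaw',np.arctan2(R[1,0],R[0,0]).round(3),'F',s['contact_force'].round(2),'w',round(s['width'],4),'q',s['qpos'].round(2))
E
python3 - <<'E'
from h import *
yaw=PSI-np.pi/2
def cov(th,d,gap=0,y=-.085):
    # finger front edge touches face
    return inc(.112-d*np.cos(th)+gap*np.sin(th)+.009,y,.088+d*np.sin(th)+gap*np.cos(th)+.064)
print(cov(.92,.13),cov(0,.13))
rows([((.2,-.4,.37),-1.3),((.45,-.2,.37),-1.4),(inc(.112-.130*np.cos(.92)+.03,-.085,.36),yaw)])
rows([(inc(.112-.130*np.cos(.92)+.03,-.085,.36),yaw)])
d=np.load('pics/top0.png.npz');P=d['P']
for r in range(128,162,2): print(r,P[r,[285,310,335,338,341,344]][:,2].round(3))
E
```

```text
[0.6771919  0.04980293 0.25542821] [0.62599159 0.04770254 0.152     ]
travel [[-0.2709, -0.1871, -0.2254], [-0.6238, -1.1943, -0.2249], [-1.1379, -2.2517, -0.1909]]
rot [[-0.0, 0.001, 0.085], [-0.0, 0.001, 0.213], [-0.0, 0.001, 0.378]]
travel [[-1.1379, -2.2517, -0.1909]]
rot [[-0.0, 0.001, 0.378]]
128 [ 0.104  0.108  0.123 -0.003 -0.003  0.   ]
130 [ 0.112  0.12   0.131  0.131 -0.001 -0.003]
132 [ 0.12   0.128  0.141  0.144 -0.002 -0.002]
134 [ 0.131  0.137  0.15   0.152 -0.002 -0.   ]
136 [ 0.141  0.148  0.157  0.16   0.162 -0.002]
138 [ 0.152  0.156  0.163  0.171  0.17  -0.003]
140 [0.159 0.168 0.173 0.177 0.18  0.181]
142 [0.168 0.176 0.181 0.181 0.19  0.19 ]
144 [0.179 0.214 0.191 0.189 0.195 0.2  ]
146 [0.186 0.222 0.205 0.204 0.206 0.204]
148 [0.21  0.227 0.211 0.213 0.212 0.213]
150 [0.219 0.225 0.221 0.219 0.22  0.217]
152 [0.224 0.217 0.216 0.217 0.216 0.215]
154 [ 0.217  0.217  0.214  0.215  0.21  -0.001]
156 [ 0.216  0.03   0.078  0.    -0.002  0.001]
158 [ 0.04   0.032  0.072 -0.005 -0.001  0.001]
160 [ 0.032  0.03   0.075  0.001 -0.002 -0.001]
```

>>> play_rows:
  travel:
    - [-0.1,-0.1,-0.2]
    - [-0.2,-0.3,-0.2]
    - [-0.3,-0.5,-0.2]
    - [-0.4,-0.75,-0.2]
    - [-0.4,-0.8,-0.2]
    - [-0.4,-0.8,-0.2]
  rotation:
    - [0,0,0.05]
    - [0,0,0.1]
    - [0,0,0.15]
    - [0,0,0.2]
    - [0,0,0.2]
    - [0,0,0.2]
  claw: 1
  newtons: 20

```text
time: 0.9
tcp_pos: [0.3623, -0.3008, 0.3624]
orientation: [[0.184, -0.983, -0.0], [-0.983, -0.184, 0.001], [-0.001, -0.0, -1.0]]
contact_force: [0.2, 0.5, -0.4]
width: 0.0304
```

```bash
python3 - <<'E'
from h import *
st()
rows([(inc(.112-.130*np.cos(.92)+.03,-.085,.36),PSI-np.pi/2)])
E
```

```text
t 0.9 p [ 0.3623 -0.3008  0.3624] yaw -1.386 F [ 0.19  0.5  -0.45] w 0.0304 q [-0.94  0.15  1.54  0.    1.45  0.44]
travel [[-0.9452, -1.3162, 0.0093]]
rot [[-0.0, 0.002, 0.184]]
```

>>> play_rows:
  travel:
    - [-0.15,-0.2,0]
    - [-0.3,-0.4,0]
    - [-0.45,-0.6,0]
    - [-0.6,-0.8,0]
    - [-0.7,-0.95,0]
    - [-0.7,-0.95,0]
  rotation:
    - [0,0,0.04]
    - [0,0,0.08]
    - [0,0,0.12]
    - [0,0,0.18]
    - [0,0,0.18]
    - [0,0,0.18]

```text
time: 1.65
tcp_pos: [0.6048, -0.0411, 0.3622]
orientation: [[0.044, -0.999, -0.001], [-0.999, -0.044, 0.001], [-0.001, 0.001, -1.0]]
contact_force: [0.2, -0.7, 0.0]
width: 0.0004
```

```bash
python3 - <<'E'
from h import *
st()
rows([(inc(.112-.130*np.cos(.92)+.03,-.085,.36),PSI-np.pi/2)])
E
```

```text
t 1.65 p [ 0.6048 -0.0411  0.3622] yaw -1.527 F [ 0.19 -0.71  0.03] w 0.0004 q [-0.26  0.47  1.12  0.    1.55  1.27]
travel [[-0.2919, -0.3244, 0.0074]]
rot [[0.001, 0.002, 0.004]]
```

>>> play_rows:
  travel:
    - [-0.15,-0.16,0]
    - [-0.29,-0.325,0]
    - [-0.29,-0.325,0]
    - [-0.29,-0.325,0]
  rotation:
    - [0,0,0]
    - [0,0,0]
    - [0,0,0]
    - [0,0,0]

```text
time: 2.15
tcp_pos: [0.6984, 0.0488, 0.3616]
orientation: [[0.043, -0.999, -0.002], [-0.999, -0.043, 0.001], [-0.001, 0.002, -1.0]]
contact_force: [-0.1, 0.0, 0.3]
width: 0.0005
```

```bash
python3 - <<'E'
from h import *
st()
yaw=PSI-np.pi/2
def cov(th,d,gap=0,y=-.085):
    return inc(.112-d*np.cos(th)+gap*np.sin(th)+.009,y,.088+d*np.sin(th)+gap*np.cos(th)+.064)
snap('side','s1.png'); snap('wrist','w1.png')
rows([(cov(.9,.13,.035),yaw),(cov(.9,.13,.015),yaw)]+[(cov(t,.13),yaw) for t in np.arange(.85,0.04,-.1)])
E
```

```text
t 2.15 p [0.6984 0.0488 0.3616] yaw -1.528 F [-0.05  0.03  0.28] w 0.0005 q [-0.1   0.73  0.71  0.    1.71  1.43]
travel [[-0.0076, -0.0163, 0.2913], [-0.0076, 0.0359, 0.3328], [-0.0076, 0.0917, 0.3777], [-0.0076, 0.1228, 0.4079], [-0.0076, 0.1507, 0.4411], [-0.0076, 0.1751, 0.4768], [-0.0076, 0.1959, 0.5148], [-0.0076, 0.2127, 0.5547], [-0.0076, 0.2255, 0.5961], [-0.0075, 0.2341, 0.6386], [-0.0075, 0.2384, 0.6817]]
rot [[0.0, 0.001, 0.001], [0.0, 0.001, 0.001], [0.0, 0.001, 0.001], [0.0, 0.001, 0.001], [0.0, 0.001, 0.001], [0.0, 0.001, 0.001], [0.0, 0.001, 0.001], [0.0, 0.001, 0.001], [0.0, 0.001, 0.001], [0.0, 0.001, 0.001], [0.0, 0.001, 0.001]]
```

View pics/s1.png

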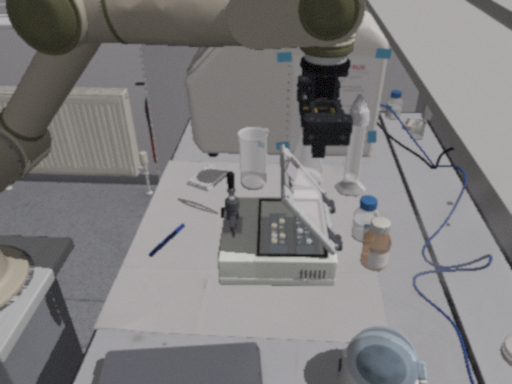

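View pics/w1.png

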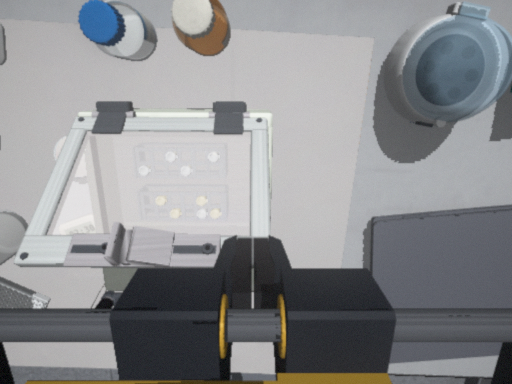

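>>> play_rows:
  travel:
    - [0,-0.016,0.15]
    - [0,-0.016,0.29]
    - [0,0.03,0.33]
    - [0,0.07,0.36]
    - [0,0.092,0.378]
    - [0,0.108,0.393]
    - [0,0.123,0.408]
    - [0,0.137,0.424]
  rotation:
    - [0,0,0]
    - [0,0,0]
    - [0,0,0]
    - [0,0,0]
    - [0,0,0]
    - [0,0,0]
    - [0,0,0]
    - [0,0,0]

```text
time: 3.25
tcp_pos: [0.6565, 0.0465, 0.2357]
orientation: [[0.042, -0.999, 0.0], [-0.999, -0.042, 0.001], [-0.001, -0.0, -1.0]]
contact_force: [1.0, 0.6, 0.2]
width: 0.0004
```

```bash
python3 - <<'E'
from h import *
st()
yaw=PSI-np.pi/2
def cov(th,d,gap=0,y=-.085):
    return inc(.112-d*np.cos(th)+gap*np.sin(th)+.009,y,.088+d*np.sin(th)+gap*np.cos(th)+.064)
snap('side','s2.png')
rows([(cov(t,.13),yaw) for t in np.arange(.75,0.04,-.05)])
E
```

```text
t 3.25 p [0.6565 0.0465 0.2357] yaw -1.529 F [0.97 0.6  0.22] w 0.0004 q [-0.11  0.66  1.14  0.    1.34  1.42]
travel [[-0.0076, -0.0165, -0.0192], [-0.0076, -0.0022, -0.0029], [-0.0076, 0.0113, 0.014], [-0.0076, 0.024, 0.0316], [-0.0076, 0.0357, 0.0498], [-0.0076, 0.0466, 0.0685], [-0.0076, 0.0565, 0.0878], [-0.0076, 0.0654, 0.1076], [-0.0076, 0.0733, 0.1278], [-0.0076, 0.0801, 0.1483], [-0.0076, 0.086, 0.1692], [-0.0075, 0.0908, 0.1903], [-0.0075, 0.0945, 0.2116], [-0.0075, 0.0972, 0.2331], [-0.0075, 0.0988, 0.2547]]
rot [[0.002, 0.001, 0.001], [0.002, 0.001, 0.001], [0.002, 0.001, 0.001], [0.002, 0.001, 0.001], [0.002, 0.001, 0.001], [0.002, 0.001, 0.001], [0.002, 0.001, 0.001], [0.002, 0.001, 0.001], [0.002, 0.001, 0.001], [0.002, 0.001, 0.001], [0.002, 0.001, 0.001], [0.002, 0.001, 0.001], [0.002, 0.001, 0.001], [0.002, 0.001, 0.001], [0.002, 0.001, 0.001]]
```

View pics/s2.png

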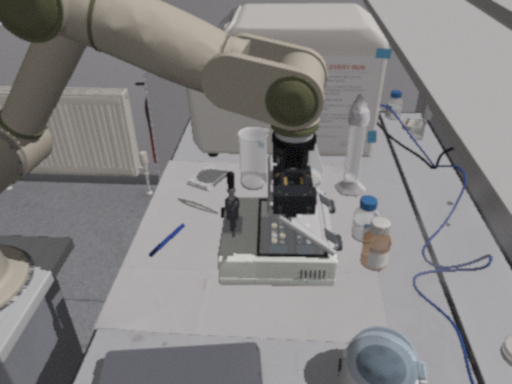

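>>> play_rows:
  travel:
    - [0,0.011,0.014]
    - [0,0.024,0.032]
    - [0,0.036,0.05]
    - [0,0.047,0.069]
    - [0,0.057,0.088]
    - [0,0.065,0.108]
    - [0,0.073,0.128]
    - [0,0.08,0.148]
    - [0,0.086,0.169]
    - [0,0.091,0.19]
    - [0,0.095,0.212]
    - [0,0.095,0.23]
  rotation:
    - [0,0,0]
    - [0,0,0]
    - [0,0,0]
    - [0,0,0]
    - [0,0,0]
    - [0,0,0]
    - [0,0,0]
    - [0,0,0]
    - [0,0,0]
    - [0,0,0]
    - [0,0,0]
    - [0,0,0]

```text
time: 4.8
tcp_pos: [0.6273, 0.0455, 0.1654]
orientation: [[0.042, -0.999, -0.002], [-0.999, -0.042, 0.001], [-0.001, 0.002, -1.0]]
contact_force: [0.4, -0.3, 0.5]
width: 0.0006
```

```bash
python3 - <<'E'
from h import *
st()
snap('side','s3.png')
E
```

```text
t 4.8 p [0.6273 0.0455 0.1654] yaw -1.529 F [ 0.44 -0.32  0.5 ] w 0.0006 q [-0.11  0.67  1.32  0.    1.15  1.41]
```

View pics/s3.png

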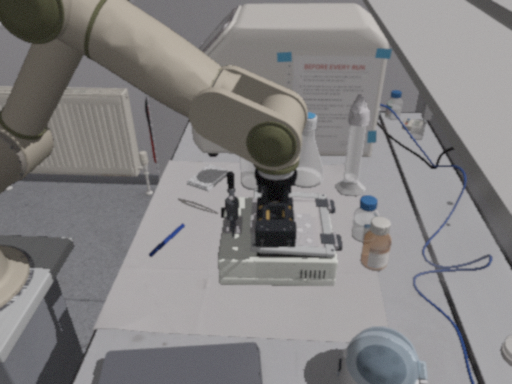

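>>> play_rows:
  travel:
    - [0,0,0.015]
    - [0,0,0.03]
    - [0,0,0.036]
  rotation:
    - [0,0,0]
    - [0,0,0]
    - [0,0,0]

```text
time: 5.22
tcp_pos: [0.627, 0.0456, 0.1544]
orientation: [[0.042, -0.999, -0.003], [-0.999, -0.042, 0.001], [-0.001, 0.003, -1.0]]
contact_force: [-5.9, 0.7, 13.3]
width: 0.0003
```

```bash
python3 - <<'E'
from h import *
st()
c=snap('side','s4.png')
P=c['P'];cv2.imwrite('pics/s4c.png',cv2.resize(c['pixels'][140:290,200:360],None,fx=3.7,fy=3.7,interpolation=cv2.INTER_CUBIC))
E
```

```text
t 5.22 p [0.627  0.0456 0.1544] yaw -1.529 F [-5.93  0.67 13.27] w 0.0003 q [-0.11  0.68  1.33  0.    1.13  1.41]
```

View pics/s4c.png

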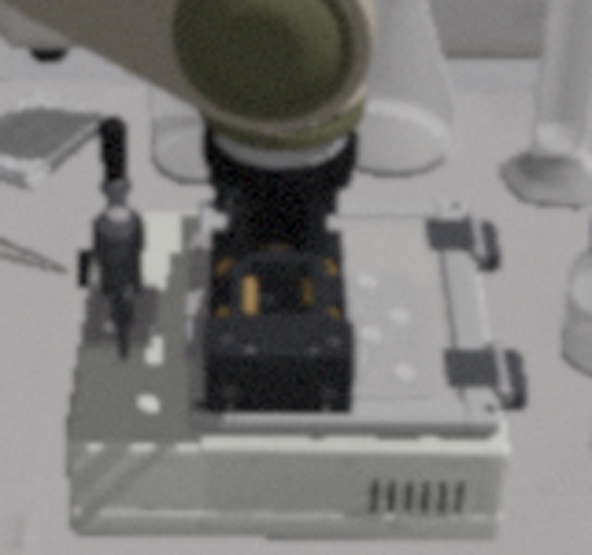

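>>> play_rows:
  travel:
    - [0,0,-0.1]
    - [0,0,-0.25]
    - [0,0,-0.25]
    - [0,0,-0.25]
  rotation:
    - [0,0,0]
    - [0,0,0]
    - [0,0,0]
    - [0,0,0]

```text
time: 5.78
tcp_pos: [0.627, 0.0455, 0.2286]
orientation: [[0.042, -0.999, -0.004], [-0.999, -0.042, 0.001], [-0.001, 0.004, -1.0]]
contact_force: [0.3, -0.1, -1.0]
width: 0.0003
```

```bash
python3 - <<'E'
from h import *
st()
piv=inc(-.097,0,0)
def g(phi,z,r=.088):
    a=PSI+np.pi/2+phi; return (piv+np.array([r*np.cos(a),r*np.sin(a),z]),PSI+phi)
c=snap('side','s5.png'); w=snap('wrist','w5.png')
P=c['P']; 
m=(abs(P[...,2]-.09)<.02)&(P[...,0]>.58)&(P[...,0]<.73)&(P[...,1]>.03)&(P[...,1]<.23)
q=P[m];A=np.c_[q[:,:2],np.ones(len(q))]
for _ in range(3):
  k,*_2=np.linalg.lstsq(A,q[:,2],rcond=None);r=abs(A@k-q[:,2])<.004;A=A[r];q=q[r]
print('cover plane',k,len(q),q[:,2].mean())
P=w['P']
m=(P[...,2]>.151)&(P[...,2]<.17)&(P[...,0]>.49)&(P[...,0]<.56)&(P[...,1]>.18)&(P[...,1]<.27)
print(P[m].mean(0) if m.any() else None,m.sum())
rows([((.60,.10,.25),-1.2),((.56,.18,.25),-.6),g(.085,.25)])
E
```

```text
t 5.78 p [0.627  0.0455 0.2286] yaw -1.529 F [ 0.3  -0.09 -0.99] w 0.0003 q [-0.11  0.6   1.26  0.    1.29  1.41]
cover plane [-0.01561441  0.00385943  0.09878886] 2671 0.08879741283354062
None 0
travel [[-0.1854, 0.0823, -0.0724], [-0.4574, 0.2043, -0.0714], [-0.5835, 0.3206, -0.0705]]
rot [[0.007, 0.003, -0.418], [0.006, 0.005, -1.182], [0.004, 0.007, -2.107]]
```

View pics/w5.png

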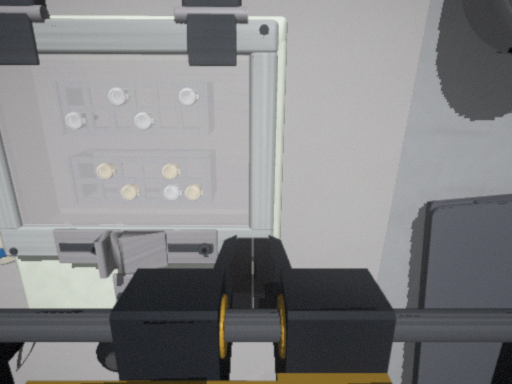

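View pics/s5.png

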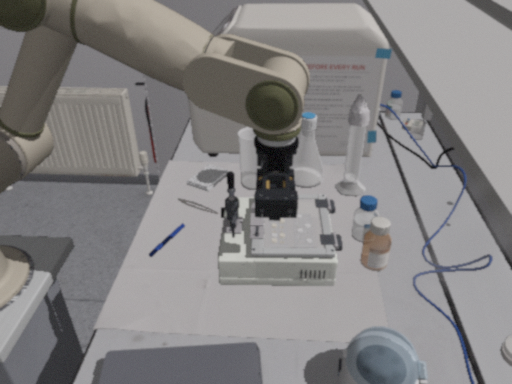

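```bash
python3 - <<'E'
from h import *
d=np.load('pics/w5.png.npz');P=d['P'];img=d['img']
cv2.imwrite('pics/w5c.png',cv2.resize(img[220:290,40:230],None,fx=4,fy=4,interpolation=cv2.INTER_CUBIC))
c,s=np.cos(PSI),np.sin(PSI)
Q=P-C; X=c*Q[...,0]+s*Q[...,1]; Y=-s*Q[...,0]+c*Q[...,1]
for v in (238,248,258):
  print(v,[(u,*(np.array([X[v,u],Y[v,u],Q[v,u,2]])*1000).round(0)) for u in range(50,222,5)])
E
```

```text
238 [(50, np.float64(-38.0), np.float64(65.0), np.float64(90.0)), (55, np.float64(-36.0), np.float64(60.0), np.float64(93.0)), (60, np.float64(-36.0), np.float64(55.0), np.float64(94.0)), (65, np.float64(-36.0), np.float64(52.0), np.float64(94.0)), (70, np.float64(-36.0), np.float64(48.0), np.float64(93.0)), (75, np.float64(-36.0), np.float64(44.0), np.float64(95.0)), (80, np.float64(-36.0), np.float64(41.0), np.float64(93.0)), (85, np.float64(-35.0), np.float64(36.0), np.float64(95.0)), (90, np.float64(-36.0), np.float64(33.0), np.float64(94.0)), (95, np.float64(-36.0), np.float64(29.0), np.float64(94.0)), (100, np.float64(-29.0), np.float64(19.0), np.float64(108.0)), (105, np.float64(-29.0), np.float64(15.0), np.float64(107.0)), (110, np.float64(-33.0), np.float64(16.0), np.float64(100.0)), (115, np.float64(-32.0), np.float64(11.0), np.float64(101.0)), (120, np.float64(-29.0), np.float64(5.0), np.float64(107.0)), (125, np.float64(-30.0), np.float64(2.0), np.float64(105.0)), (130, np.float64(-30.0), np.float64(-1.0), np.float64(105.0)), (135, np.float64(-31.0), np.float64(-4.0), np.
[... 4767 characters left out ...]
(97.0)), (170, np.float64(-53.0), np.float64(-25.0), np.float64(94.0)), (175, np.float64(-53.0), np.float64(-28.0), np.float64(93.0)), (180, np.float64(-52.0), np.float64(-32.0), np.float64(94.0)), (185, np.float64(-53.0), np.float64(-36.0), np.float64(93.0)), (190, np.float64(-52.0), np.float64(-40.0), np.float64(96.0)), (195, np.float64(-52.0), np.float64(-44.0), np.float64(94.0)), (200, np.float64(-52.0), np.float64(-47.0), np.float64(94.0)), (205, np.float64(-53.0), np.float64(-51.0), np.float64(94.0)), (210, np.float64(-52.0), np.float64(-55.0), np.float64(94.0)), (215, np.float64(-53.0), np.float64(-59.0), np.float64(93.0)), (220, np.float64(1.0), np.float64(-73.0), np.float64(187.0))]
```

View pics/w5c.png

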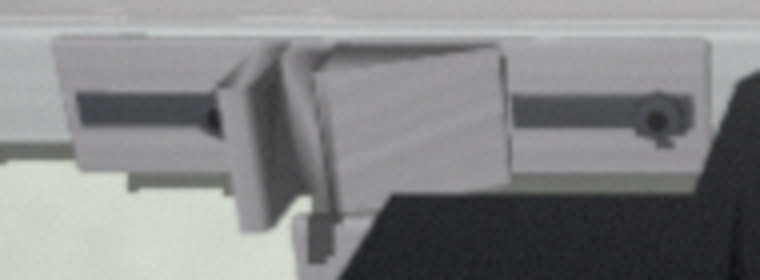

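>>> play_rows:
  travel:
    - [0,0,-0.07]
    - [-0.1,0.05,-0.07]
    - [-0.2,0.1,-0.07]
    - [-0.3,0.15,-0.07]
    - [-0.4,0.2,-0.07]
    - [-0.4,0.2,-0.07]
    - [-0.4,0.2,-0.07]
  rotation:
    - [0,0,-0.2]
    - [0,0,-0.4]
    - [0,0,-0.6]
    - [0,0,-0.8]
    - [0,0,-1.0]
    - [0,0,-1.0]
    - [0,0,-1.0]
  claw: 0.2

```text
time: 6.75
tcp_pos: [0.5623, 0.1623, 0.249]
orientation: [[0.735, -0.678, -0.006], [-0.678, -0.735, 0.001], [-0.005, 0.004, -1.0]]
contact_force: [-0.0, 0.0, 0.2]
width: 0.035
```

```bash
cat >> h.py <<'E'
piv=inc(-.097,0,0)
def g(phi,z,r=.088,dt=0):
    a=PSI+np.pi/2+phi; return (piv+np.array([r*np.cos(a)-dt*np.sin(a),r*np.sin(a)+dt*np.cos(a),z]),PSI+phi)
E
python3 - <<'E'
from h import *
st()
rows([g(.085,.25)])
E
```

```text
t 6.75 p [0.5623 0.1623 0.249 ] yaw -0.745 F [-0.04  0.04  0.2 ] w 0.035 q [0.08 0.49 1.38 0.   1.27 0.83]
travel [[-0.2171, -0.0448, -0.0025]]
rot [[0.001, 0.008, -1.109]]
```

>>> play_rows:
  travel:
    - [-0.05,-0.01,0]
    - [-0.1,-0.02,0]
    - [-0.15,-0.03,0]
    - [-0.217,-0.045,0]
    - [-0.217,-0.045,0]
    - [-0.217,-0.045,0]
    - [-0.217,-0.045,0]
  rotation:
    - [0,0,-0.2]
    - [0,0,-0.4]
    - [0,0,-0.6]
    - [0,0,-0.8]
    - [0,0,-1.0]
    - [0,0,-1.0]
    - [0,0,-1.0]

```text
time: 7.62
tcp_pos: [0.524, 0.2157, 0.249]
orientation: [[0.999, 0.035, -0.007], [0.035, -0.999, 0.001], [-0.007, -0.001, -1.0]]
contact_force: [1.3, 0.1, -0.5]
width: 0.0351
```

```bash
python3 - <<'E'
from h import *
st()
w=snap('wrist','w6.png');snap('side','s6.png')
P=w['P']
m=(P[...,2]>.153)&(P[...,2]<.163)&(P[...,0]>.48)&(P[...,0]<.56)&(P[...,1]>.18)&(P[...,1]<.27)
print(P[m].mean(0),P[m].min(0),P[m].max(0),m.sum())
print(g(.085,.186)[0])
rows([g(.085,.189)])
E
```

```text
t 7.62 p [0.524  0.2157 0.249 ] yaw 0.035 F [ 1.28  0.12 -0.52] w 0.0351 q [0.18 0.45 1.44 0.   1.25 0.15]
[0.52291476 0.21837321 0.15542448] [0.51464812 0.20974901 0.15302284] [0.53146009 0.22583828 0.15799884] 570
[0.52352283 0.21632649 0.186     ]
travel [[0.0004, -0.0011, 0.2003]]
rot [[-0.002, 0.008, -0.113]]
```

View pics/w6.png

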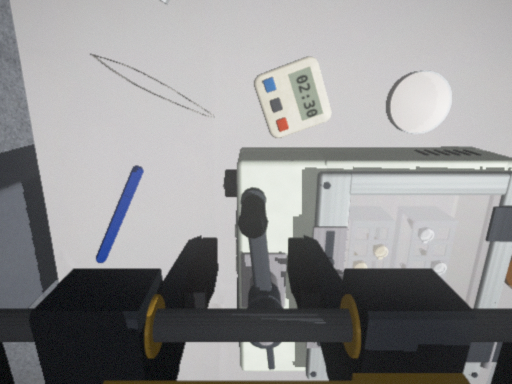

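View pics/s6.png

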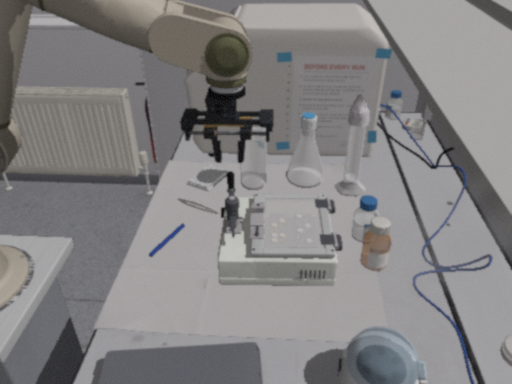

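>>> play_rows:
  travel:
    - [0,0,0.1]
    - [0,0,0.2]
    - [0,0,0.2]
    - [0,0,0.2]
  rotation:
    - [0,0,-0.1]
    - [0,0,-0.11]
    - [0,0,-0.11]
    - [0,0,-0.11]

```text
time: 8.22
tcp_pos: [0.524, 0.216, 0.1904]
orientation: [[0.992, 0.122, -0.005], [0.122, -0.993, 0.001], [-0.005, -0.002, -1.0]]
contact_force: [0.4, 0.0, 0.1]
width: 0.0352
```

>>> play_rows:
  travel:
    - [0,0,0]
    - [0,0,0]
    - [0,0,0]
  rotation:
    - [0,0,0]
    - [0,0,0]
    - [0,0,0]
  claw: 0.52
  newtons: 5

```text
time: 8.6
tcp_pos: [0.5241, 0.216, 0.1907]
orientation: [[0.993, 0.122, -0.004], [0.122, -0.993, 0.001], [-0.004, -0.002, -1.0]]
contact_force: [-0.2, 0.4, -0.1]
width: 0.0209
```

```bash
python3 - <<'E'
from h import *
st()
w=snap('wrist','w7.png');snap('side','s7.png')
rows([g(p,.189) for p in np.arange(.15,1.01,.1)])
E
```

```text
t 8.6 p [0.5241 0.216  0.1907] yaw 0.122 F [-0.16  0.36 -0.08] w 0.0209 q [0.18 0.51 1.51 0.   1.12 0.06]
travel [[-0.0204, -0.0006, 0.005], [-0.0495, 0.0029, 0.0052], [-0.0782, 0.0092, 0.0053], [-0.106, 0.0184, 0.0054], [-0.1328, 0.0303, 0.0055], [-0.1583, 0.0449, 0.0056], [-0.1822, 0.0619, 0.0057], [-0.2042, 0.0812, 0.0057], [-0.2243, 0.1026, 0.0058]]
rot [[-0.002, 0.006, -0.087], [-0.003, 0.005, -0.215], [-0.003, 0.005, -0.342], [-0.003, 0.005, -0.469], [-0.004, 0.005, -0.596], [-0.004, 0.005, -0.724], [-0.004, 0.005, -0.851], [-0.004, 0.005, -0.978], [-0.005, 0.004, -1.106]]
```

View pics/w7.png

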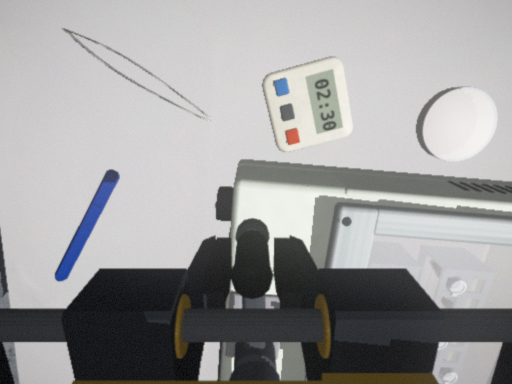

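View pics/s7.png

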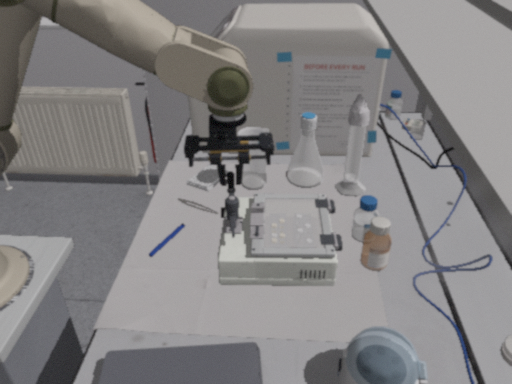

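>>> play_rows:
  travel:
    - [-0.02,0,0]
    - [-0.05,0.003,0]
    - [-0.078,0.009,0]
    - [-0.106,0.018,0]
    - [-0.133,0.03,0]
    - [-0.158,0.045,0]
    - [-0.182,0.062,0]
    - [-0.204,0.081,0]
    - [-0.204,0.081,0]
  rotation:
    - [0,0,-0.087]
    - [0,0,-0.215]
    - [0,0,-0.342]
    - [0,0,-0.469]
    - [0,0,-0.596]
    - [0,0,-0.724]
    - [0,0,-0.851]
    - [0,0,-0.978]
    - [0,0,-0.978]

```text
time: 9.82
tcp_pos: [0.4661, 0.1843, 0.1909]
orientation: [[0.63, 0.777, -0.005], [0.777, -0.63, 0.001], [-0.002, -0.004, -1.0]]
contact_force: [0.8, -0.0, 0.0]
width: 0.0209
```

```bash
cat >>h.py <<'E'
def lev():
    st(); s=get_state(); v=s['tcp_pos']-piv; phi=np.arctan2(v[1],v[0])-np.pi/2-PSI
    a=PSI+np.pi/2+phi; tg=np.array([-np.sin(a),np.cos(a)])
    print('phi',phi.round(3),'r',np.hypot(v[0],v[1]).round(4),'Ft',(s['contact_force'][:2]@tg).round(2))
E
python3 - <<'E'
from h import *
lev()
w=snap('wrist','w8.png')
rows([g(p,.1905) for p in np.arange(.95,1.31,.05)])
E
```

```text
t 9.82 p [0.4661 0.1843 0.1909] yaw 0.889 F [ 0.78 -0.01  0.04] w 0.0209 q [ 0.14  0.38  1.71  0.    1.05 -0.75]
phi 0.851 r 0.088 Ft -0.48
travel [[-0.0298, 0.0012, 0.0012], [-0.0444, 0.0031, 0.0013], [-0.0588, 0.0057, 0.0013], [-0.0731, 0.009, 0.0013], [-0.0872, 0.013, 0.0013], [-0.1011, 0.0178, 0.0013], [-0.1147, 0.0232, 0.0013], [-0.1281, 0.0293, 0.0013]]
rot [[-0.006, 0.002, -0.131], [-0.006, 0.002, -0.195], [-0.006, 0.002, -0.258], [-0.006, 0.002, -0.322], [-0.006, 0.001, -0.385], [-0.006, 0.001, -0.449], [-0.006, 0.001, -0.513], [-0.006, 0.001, -0.576]]
```

View pics/w8.png

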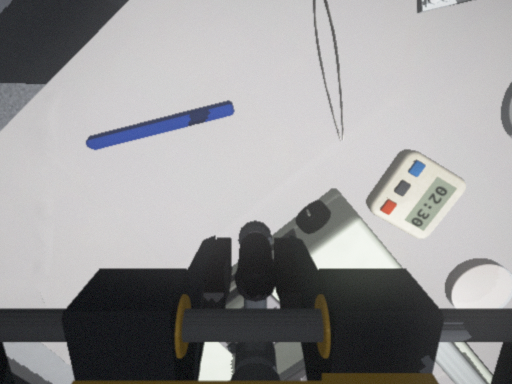

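>>> play_rows:
  travel:
    - [-0.015,0.0003,0]
    - [-0.03,0.001,0]
    - [-0.044,0.003,0]
    - [-0.059,0.006,0]
    - [-0.073,0.009,0]
    - [-0.073,0.009,0]
  rotation:
    - [0,0,-0.066]
    - [0,0,-0.131]
    - [0,0,-0.195]
    - [0,0,-0.258]
    - [0,0,-0.322]
    - [0,0,-0.322]

```text
time: 10.62
tcp_pos: [0.4548, 0.1658, 0.1909]
orientation: [[0.419, 0.908, -0.004], [0.908, -0.419, 0.001], [-0.001, -0.004, -1.0]]
contact_force: [-0.4, -0.6, -0.3]
width: 0.0215
```

```bash
python3 - <<'E'
from h import *
lev()
rows([g(p,.192) for p in np.arange(1.15,1.56,.05)])
E
```

```text
t 10.62 p [0.4548 0.1658 0.1909] yaw 1.139 F [-0.39 -0.61 -0.33] w 0.0215 q [ 0.11  0.35  1.76  0.    1.03 -1.03]
phi 1.098 r 0.0879 Ft 0.72
travel [[-0.0153, -0.0001, -0.0036], [-0.0299, 0.001, -0.0036], [-0.0444, 0.0029, -0.0036], [-0.0589, 0.0055, -0.0036], [-0.0732, 0.0088, -0.0036], [-0.0873, 0.0128, -0.0036], [-0.1012, 0.0175, -0.0037], [-0.1148, 0.0229, -0.0037], [-0.1281, 0.029, -0.0037]]
rot [[-0.006, 0.001, -0.066], [-0.006, 0.0, -0.13], [-0.006, 0.0, -0.194], [-0.006, 0.0, -0.257], [-0.006, -0.0, -0.321], [-0.006, -0.0, -0.385], [-0.006, -0.0, -0.448], [-0.006, -0.0, -0.512], [-0.006, -0.001, -0.576]]
```

>>> play_rows:
  travel:
    - [-0.0075,0,-0.004]
    - [-0.015,0,-0.007]
    - [-0.0225,0.0005,-0.007]
    - [-0.03,0.001,-0.007]
    - [-0.037,0.002,-0.007]
    - [-0.0444,0.003,-0.007]
    - [-0.0444,0.003,-0.007]
  rotation:
    - [0,0,-0.033]
    - [0,0,-0.066]
    - [0,0,-0.1]
    - [0,0,-0.13]
    - [0,0,-0.162]
    - [0,0,-0.194]
    - [0,0,-0.194]

```text
time: 11.5
tcp_pos: [0.45, 0.1533, 0.1929]
orientation: [[0.276, 0.961, -0.004], [0.961, -0.276, 0.002], [0.0, -0.005, -1.0]]
contact_force: [1.0, 2.0, -1.2]
width: 0.0212
```

```bash
python3 - <<'E'
from h import *
lev()
c=snap('side','s9.png');cv2.imwrite('pics/s9c.png',cv2.resize(c['pixels'][150:280,190:340],None,fx=4,fy=4,interpolation=cv2.INTER_CUBIC))
w=snap('wrist','w9.png')
rows([g(p,.193) for p in np.arange(1.30,1.71,.025)])
E
```

```text
t 11.5 p [0.45   0.1533 0.1929] yaw 1.292 F [ 1.02  1.96 -1.21] w 0.0212 q [ 0.08  0.33  1.79  0.    1.03 -1.21]
phi 1.25 r 0.088 Ft -2.17
travel [[-0.0147, 0.0004, -0.0002], [-0.0221, 0.0009, -0.0002], [-0.0294, 0.0015, -0.0002], [-0.0367, 0.0023, -0.0002], [-0.0439, 0.0033, -0.0002], [-0.0512, 0.0045, -0.0002], [-0.0584, 0.0059, -0.0002], [-0.0655, 0.0074, -0.0002], [-0.0727, 0.0091, -0.0002], [-0.0797, 0.011, -0.0002], [-0.0868, 0.0131, -0.0002], [-0.0937, 0.0154, -0.0002], [-0.1007, 0.0178, -0.0003], [-0.1075, 0.0204, -0.0003], [-0.1143, 0.0232, -0.0003], [-0.121, 0.0261, -0.0003], [-0.1277, 0.0292, -0.0003]]
rot [[-0.006, -0.0, -0.063], [-0.006, -0.0, -0.095], [-0.006, -0.0, -0.127], [-0.006, -0.0, -0.159], [-0.006, -0.001, -0.191], [-0.006, -0.001, -0.223], [-0.006, -0.001, -0.254], [-0.006, -0.001, -0.286], [-0.006, -0.001, -0.318], [-0.006, -0.001, -0.35], [-0.006, -0.001, -0.382], [-0.006, -0.001, -0.414], [-0.006, -0.001, -0.445], [-0.006, -0.001, -0.477], [-0.006, -0.001, -0.509], [-0.006, -0.001, -0.541], [-0.006, -0.001, -0.573]]
```

View pics/s9c.png

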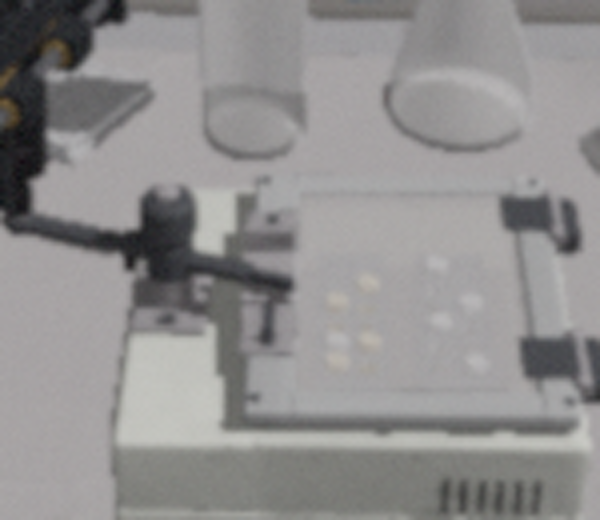

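View pics/w9.png

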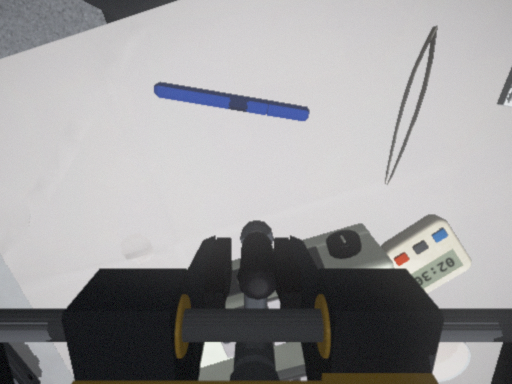

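>>> play_rows:
  travel:
    - [-0.0075,0,-0.004]
    - [-0.0147,0.0004,-0.007]
    - [-0.022,0.001,-0.007]
    - [-0.029,0.0015,-0.007]
    - [-0.0367,0.0023,-0.007]
    - [-0.044,0.0033,-0.007]
    - [-0.044,0.0033,-0.007]
  rotation:
    - [0,0,-0.03]
    - [0,0,-0.063]
    - [0,0,-0.095]
    - [0,0,-0.127]
    - [0,0,-0.159]
    - [0,0,-0.191]
    - [0,0,-0.191]

```text
time: 12.48
tcp_pos: [0.447, 0.1404, 0.1951]
orientation: [[0.128, 0.992, -0.005], [0.992, -0.128, 0.002], [0.001, -0.005, -1.0]]
contact_force: [0.4, 3.4, -0.7]
width: 0.021
```

```bash
python3 - <<'E'
from h import *
lev()
c=snap('side','s10.png');cv2.imwrite('pics/s10c.png',cv2.resize(c['pixels'][150:280,190:340],None,fx=4,fy=4,interpolation=cv2.INTER_CUBIC))
w=snap('wrist','w10.png')
P=c['P']; 
rows([g(p,.195) for p in np.arange(1.43,1.81,.0125)][::2])
E
```

```text
t 12.47 p [0.447  0.1404 0.1951] yaw 1.442 F [ 0.37  3.4  -0.7 ] w 0.021 q [ 0.05  0.31  1.8   0.    1.03 -1.39]
phi 1.401 r 0.0883 Ft -3.42
travel [[-0.0086, 0.0011, 0.0002], [-0.016, 0.0014, 0.0002], [-0.0233, 0.0019, 0.0002], [-0.0306, 0.0025, 0.0002], [-0.0379, 0.0034, 0.0002], [-0.0451, 0.0044, 0.0002], [-0.0524, 0.0056, 0.0002], [-0.0596, 0.007, 0.0001], [-0.0667, 0.0086, 0.0001], [-0.0738, 0.0104, 0.0001], [-0.0809, 0.0123, 0.0001], [-0.0879, 0.0144, 0.0001], [-0.0949, 0.0167, 0.0001], [-0.1018, 0.0191, 0.0], [-0.1087, 0.0218, 0.0], [-0.1154, 0.0246, 0.0]]
rot [[-0.007, -0.001, -0.037], [-0.007, -0.001, -0.069], [-0.007, -0.001, -0.101], [-0.007, -0.001, -0.133], [-0.007, -0.001, -0.165], [-0.007, -0.002, -0.196], [-0.007, -0.002, -0.228], [-0.007, -0.002, -0.26], [-0.007, -0.002, -0.292], [-0.007, -0.002, -0.324], [-0.007, -0.002, -0.356], [-0.007, -0.002, -0.387], [-0.007, -0.002, -0.419], [-0.007, -0.002, -0.451], [-0.007, -0.002, -0.483], [-0.007, -0.002, -0.515]]
```

View pics/s10c.png

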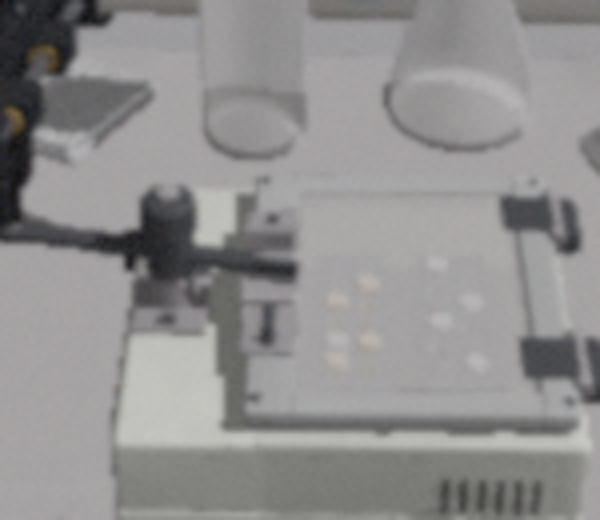

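>>> play_rows:
  travel:
    - [-0.0086,0.001,0]
    - [-0.016,0.0014,0]
    - [-0.0233,0.002,0]
    - [-0.0306,0.0025,0]
    - [-0.038,0.0034,0]
    - [-0.038,0.0034,0]
  rotation:
    - [0,0,-0.037]
    - [0,0,-0.069]
    - [0,0,-0.101]
    - [0,0,-0.133]
    - [0,0,-0.165]
    - [0,0,-0.165]

```text
time: 13.32
tcp_pos: [0.4462, 0.1296, 0.1952]
orientation: [[-0.001, 1.0, -0.006], [1.0, 0.001, 0.003], [0.003, -0.006, -1.0]]
contact_force: [-2.7, 10.1, 2.5]
width: 0.0217
```

```bash
python3 - <<'E'
from h import *
lev()
rows([g(p,.195) for p in np.arange(1.5375,1.81,.0125)])
E
```

```text
t 13.32 p [0.4462 0.1296 0.1952] yaw 1.572 F [-2.71 10.07  2.48] w 0.0217 q [ 0.03  0.31  1.81  0.    1.03 -1.55]
phi 1.523 r 0.0884 Ft -10.05
travel [[-0.0042, 0.0013, 0.0008], [-0.0078, 0.0013, 0.0008], [-0.0115, 0.0014, 0.0007], [-0.0152, 0.0015, 0.0007], [-0.0188, 0.0017, 0.0007], [-0.0225, 0.0019, 0.0007], [-0.0261, 0.0022, 0.0007], [-0.0298, 0.0025, 0.0007], [-0.0334, 0.0029, 0.0007], [-0.0371, 0.0033, 0.0006], [-0.0407, 0.0038, 0.0006], [-0.0444, 0.0043, 0.0006], [-0.048, 0.0048, 0.0006], [-0.0516, 0.0054, 0.0006], [-0.0552, 0.0061, 0.0006], [-0.0588, 0.0067, 0.0006], [-0.0624, 0.0075, 0.0005], [-0.066, 0.0082, 0.0005], [-0.0696, 0.0091, 0.0005], [-0.0731, 0.0099, 0.0005], [-0.0767, 0.0108, 0.0005], [-0.0802, 0.0118, 0.0005]]
rot [[-0.008, -0.004, -0.008], [-0.008, -0.004, -0.024], [-0.008, -0.004, -0.04], [-0.008, -0.004, -0.056], [-0.008, -0.004, -0.072], [-0.007, -0.004, -0.088], [-0.007, -0.004, -0.104], [-0.007, -0.005, -0.12], [-0.007, -0.005, -0.135], [-0.007, -0.005, -0.151], [-0.007, -0.005, -0.167], [-0.007, -0.005, -0.183], [-0.007, -0.005, -0.199], [-0.007, -0.005, -0.215], [-0.007, -0.005, -0.231], [-0.007, -0.005, -0.247], [-0.007, -0.005, -0.263], [-0.007, -0.005, -0.279], [-0.007, -0.005, -0.295], [-0.007, -0.005, -0.311], [-0.007, -0.005, -0.326], [-0.007, -0.005, -0.342]]
```

```bash
python3 - <<'E'
from h import *
lev()
c=snap('side','s11.png');w=snap('wrist','w11.png');t=snap('top','t11.png')
cv2.imwrite('pics/s11c.png',cv2.resize(c['pixels'][170:250,190:300],None,fx=6,fy=6,interpolation=cv2.INTER_CUBIC))
cv2.imwrite('pics/s11old.png',cv2.resize(cv2.imread('pics/s10.png')[170:250,190:300],None,fx=6,fy=6,interpolation=cv2.INTER_CUBIC))
cv2.imwrite('pics/t11c.png',cv2.resize(t['pixels'][140:240,230:350],None,fx=5,fy=5,interpolation=cv2.INTER_CUBIC))
for f in ('w7','w8','w9','w10','w11'):
    d=np.load(f'pics/{f}.png.npz');P=d['P'];img=d['img']
    q=P[225:236,248:264];print(f,np.nanmedian(q.reshape(-1,3),0).round(4), P[228,250:264,2].round(3))
E
```

```text
t 13.32 p [0.4462 0.1296 0.1952] yaw 1.572 F [-2.71 10.07  2.48] w 0.0217 q [ 0.03  0.31  1.81  0.    1.03 -1.55]
phi 1.523 r 0.0884 Ft -10.05
w7 [0.5238 0.2247 0.1132] [0.112 0.112 0.112 0.112 0.112 0.112 0.112 0.112 0.112 0.113 0.112 0.112
 0.112 0.112]
w8 [0.4607 0.1904 0.1121] [0.113 0.112 0.113 0.112 0.112 0.113 0.112 0.112 0.112 0.111 0.112 0.111
 0.112 0.113]
w9 [0.4434 0.1571 0.1122] [0.112 0.112 0.112 0.111 0.112 0.112 0.112 0.112 0.113 0.112 0.112 0.113
 0.111 0.111]
w10 [0.4403 0.1431 0.1144] [0.114 0.114 0.114 0.113 0.114 0.114 0.115 0.115 0.114 0.114 0.115 0.114
 0.115 0.114]
w11 [0.4394 0.1318 0.1156] [0.115 0.115 0.116 0.116 0.115 0.116 0.117 0.116 0.115 0.116 0.115 0.116
 0.116 0.116]
```

View pics/s11c.png

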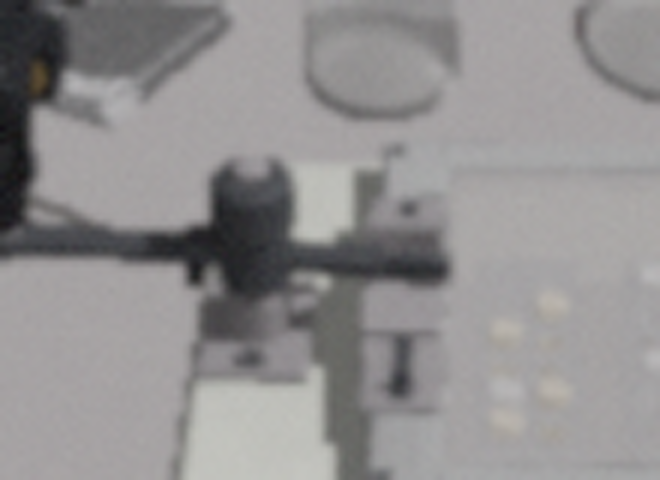

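View pics/t11c.png

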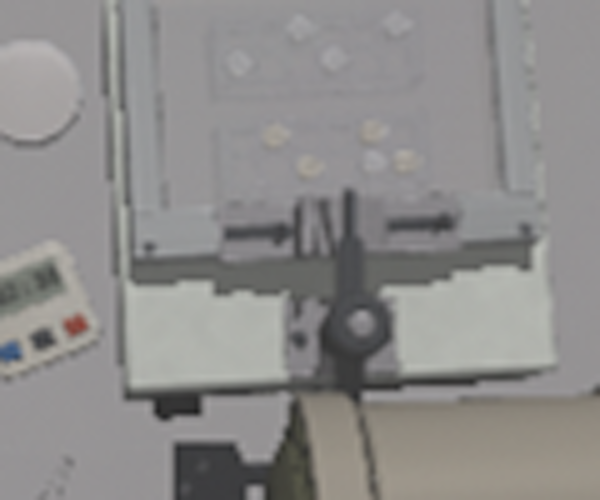

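View pics/w11.png

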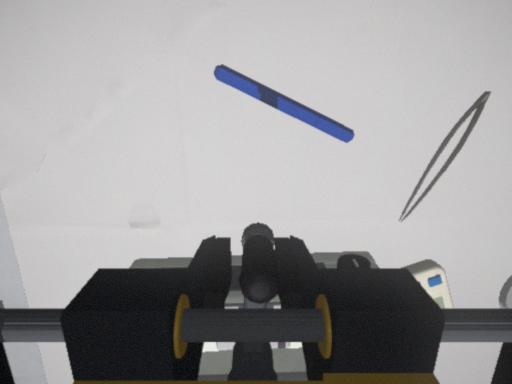

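>>> play_rows:
  travel:
    - [-0.004,0.001,-0.005]
    - [-0.008,0.001,-0.007]
    - [-0.0115,0.001,-0.007]
    - [-0.015,0.0015,-0.007]
    - [-0.015,0.0015,-0.007]
  rotation:
    - [0,0,-0.008]
    - [0,0,-0.024]
    - [0,0,-0.04]
    - [0,0,-0.056]
    - [0,0,-0.056]

```text
time: 14.1
tcp_pos: [0.4464, 0.1257, 0.1974]
orientation: [[-0.046, 0.999, -0.006], [0.999, 0.046, 0.005], [0.005, -0.006, -1.0]]
contact_force: [-0.2, 9.5, -0.9]
width: 0.0214
```

```bash
cat >>h.py <<'E'
def look(n):
    lev(); w=snap('wrist',f'w{n}.png');t=snap('top',f't{n}.png')
    cv2.imwrite(f'pics/t{n}c.png',cv2.resize(t['pixels'][165:225,260:330],None,fx=8,fy=8,interpolation=cv2.INTER_CUBIC))
    q=w['P'][225:232,250:264];print('arm z',np.nanmean(q[...,2]).round(4))
E
python3 - <<'E'
from h import *
look(12)
rows([g(p,.197) for p in np.arange(1.58,1.81,.0125)])
E
```

```text
t 14.1 p [0.4464 0.1257 0.1974] yaw 1.617 F [-0.24  9.51 -0.91] w 0.0214 q [ 0.02  0.3   1.81  0.01  1.03 -1.6 ]
phi -4.716 r 0.0882 Ft -9.51
arm z 0.1166
travel [[-0.0037, 0.0007, 0.0013], [-0.0074, 0.0008, 0.0013], [-0.0111, 0.0008, 0.0013], [-0.0147, 0.001, 0.0012], [-0.0184, 0.0011, 0.0012], [-0.0221, 0.0014, 0.0012], [-0.0257, 0.0016, 0.0012], [-0.0294, 0.002, 0.0012], [-0.033, 0.0023, 0.0011], [-0.0367, 0.0027, 0.0011], [-0.0403, 0.0032, 0.0011], [-0.0439, 0.0037, 0.0011], [-0.0476, 0.0042, 0.0011], [-0.0512, 0.0048, 0.001], [-0.0548, 0.0054, 0.001], [-0.0584, 0.0061, 0.001], [-0.062, 0.0068, 0.001], [-0.0656, 0.0076, 0.0009], [-0.0691, 0.0084, 0.0009]]
rot [[-0.008, -0.006, -0.006], [-0.008, -0.006, -0.022], [-0.008, -0.006, -0.038], [-0.008, -0.007, -0.054], [-0.008, -0.007, -0.069], [-0.008, -0.007, -0.085], [-0.008, -0.007, -0.101], [-0.008, -0.007, -0.117], [-0.008, -0.007, -0.133], [-0.007, -0.007, -0.149], [-0.007, -0.007, -0.165], [-0.007, -0.007, -0.181], [-0.007, -0.007, -0.197], [-0.007, -0.007, -0.213], [-0.007, -0.007, -0.229], [-0.007, -0.007, -0.244], [-0.007, -0.007, -0.26], [-0.007, -0.007, -0.276], [-0.007, -0.007, -0.292]]
```

View pics/t12c.png

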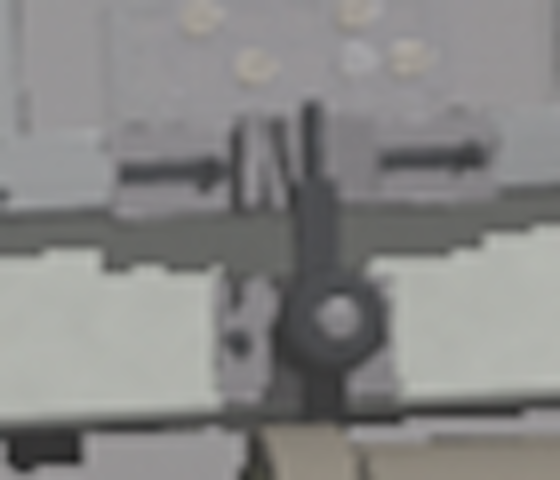

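>>> play_rows:
  travel:
    - [-0.0037,0.0005,0]
    - [-0.0074,0.0007,-0.002]
    - [-0.011,0.0008,-0.002]
    - [-0.011,0.0008,-0.002]
  rotation:
    - [0,0,-0.006]
    - [0,0,-0.022]
    - [0,0,-0.038]
    - [0,0,-0.038]

```text
time: 14.7
tcp_pos: [0.4466, 0.1231, 0.1981]
orientation: [[-0.076, 0.997, -0.007], [0.997, 0.076, 0.007], [0.007, -0.006, -1.0]]
contact_force: [0.7, 10.3, -1.2]
width: 0.0219
```

```bash
python3 - <<'E'
from h import *
look(13)
rows([g(p,.1972) for p in np.arange(1.6175,1.81,.0125)])
E
```

```text
t 14.7 p [0.4466 0.1231 0.1981] yaw 1.647 F [ 0.75 10.26 -1.19] w 0.0219 q [ 0.01  0.3   1.82  0.01  1.03 -1.64]
phi -4.686 r 0.0881 Ft -10.19
arm z 0.1173
travel [[-0.0061, 0.0005, 0.0028], [-0.0098, 0.0006, 0.0027], [-0.0135, 0.0007, 0.0027], [-0.0171, 0.0009, 0.0027], [-0.0208, 0.0011, 0.0027], [-0.0244, 0.0013, 0.0026], [-0.0281, 0.0016, 0.0026], [-0.0317, 0.0019, 0.0026], [-0.0354, 0.0023, 0.0025], [-0.039, 0.0028, 0.0025], [-0.0427, 0.0032, 0.0025], [-0.0463, 0.0038, 0.0025], [-0.0499, 0.0043, 0.0024], [-0.0535, 0.0049, 0.0024], [-0.0571, 0.0056, 0.0024], [-0.0607, 0.0063, 0.0023]]
rot [[-0.008, -0.009, -0.015], [-0.008, -0.009, -0.031], [-0.008, -0.009, -0.047], [-0.007, -0.009, -0.063], [-0.007, -0.009, -0.079], [-0.007, -0.009, -0.094], [-0.007, -0.009, -0.11], [-0.007, -0.009, -0.126], [-0.007, -0.009, -0.142], [-0.007, -0.009, -0.158], [-0.007, -0.009, -0.174], [-0.007, -0.01, -0.19], [-0.007, -0.01, -0.206], [-0.007, -0.01, -0.222], [-0.007, -0.01, -0.238], [-0.007, -0.01, -0.254]]
```

>>> play_rows:
  travel:
    - [-0.005,0.0005,0]
    - [-0.0075,0.0005,0]
    - [-0.0098,0.0006,0]
    - [-0.0098,0.0006,0]
  rotation:
    - [0,0.009,-0.015]
    - [0,0.009,-0.02]
    - [0,0.009,-0.031]
    - [0,0.009,-0.031]

```text
time: 15.3
tcp_pos: [0.4469, 0.1209, 0.1981]
orientation: [[-0.101, 0.995, -0.007], [0.995, 0.101, 0.015], [0.016, -0.006, -1.0]]
contact_force: [-0.5, 9.6, -1.0]
width: 0.0227
```

```bash
python3 - <<'E'
from h import *
look(14)
rows([g(p,.1982) for p in np.arange(1.63,1.81,.0125)])
E
```

```text
t 15.3 p [0.4469 0.1209 0.1981] yaw 1.672 F [-0.51  9.57 -0.98] w 0.0227 q [ 0.    0.3   1.82  0.02  1.03 -1.68]
phi -4.66 r 0.0881 Ft -9.58
arm z 0.1176
travel [[-0.0023, 0.0003, -0.0003], [-0.006, 0.0003, -0.0004], [-0.0096, 0.0004, -0.0004], [-0.0133, 0.0005, -0.0005], [-0.017, 0.0007, -0.0005], [-0.0206, 0.0009, -0.0006], [-0.0243, 0.0011, -0.0007], [-0.0279, 0.0014, -0.0007], [-0.0316, 0.0017, -0.0008], [-0.0352, 0.0021, -0.0008], [-0.0389, 0.0026, -0.0009], [-0.0425, 0.003, -0.001], [-0.0461, 0.0036, -0.001], [-0.0498, 0.0041, -0.0011], [-0.0534, 0.0047, -0.0011]]
rot [[-0.007, -0.02, 0.001], [-0.007, -0.02, -0.015], [-0.007, -0.021, -0.031], [-0.007, -0.021, -0.047], [-0.007, -0.021, -0.063], [-0.007, -0.021, -0.079], [-0.007, -0.021, -0.095], [-0.006, -0.021, -0.111], [-0.006, -0.021, -0.127], [-0.006, -0.021, -0.143], [-0.006, -0.021, -0.158], [-0.006, -0.021, -0.174], [-0.006, -0.021, -0.19], [-0.006, -0.021, -0.206], [-0.006, -0.021, -0.222]]
```

View pics/t14c.png

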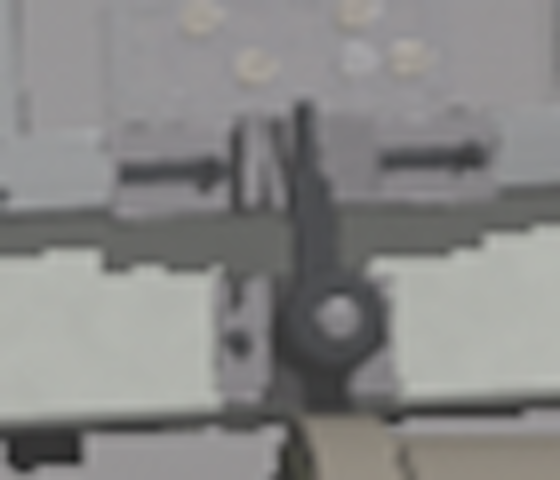

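>>> play_rows:
  travel:
    - [0,0.0003,0]
    - [-0.002,0.0003,0]
    - [-0.004,0.0003,0]
  rotation:
    - [0,-0.01,0]
    - [0,-0.02,-0.005]
    - [0,-0.02,-0.01]
  newtons: 20

```text
time: 15.78
tcp_pos: [0.4467, 0.1206, 0.1982]
orientation: [[-0.109, 0.994, -0.006], [0.994, 0.109, 0.002], [0.003, -0.006, -1.0]]
contact_force: [-2.3, 10.1, -0.1]
width: 0.0211
```

```bash
python3 - <<'E'
from h import *
look(15)
rows([g(p,.1982) for p in np.arange(1.63,1.81,.0125)])
E
```

```text
t 15.78 p [0.4467 0.1206 0.1982] yaw 1.68 F [-2.35 10.08 -0.15] w 0.0211 q [ 0.01  0.3   1.82  0.    1.03 -1.67]
phi -4.657 r 0.0883 Ft -10.26
arm z 0.1176
travel [[-0.0006, 0.001, -0.0002], [-0.0043, 0.001, -0.0002], [-0.0079, 0.001, -0.0002], [-0.0116, 0.0011, -0.0002], [-0.0153, 0.0012, -0.0002], [-0.0189, 0.0014, -0.0002], [-0.0226, 0.0016, -0.0002], [-0.0263, 0.0019, -0.0002], [-0.0299, 0.0022, -0.0003], [-0.0336, 0.0026, -0.0003], [-0.0372, 0.003, -0.0003], [-0.0408, 0.0034, -0.0003], [-0.0445, 0.0039, -0.0003], [-0.0481, 0.0044, -0.0003], [-0.0517, 0.005, -0.0003]]
rot [[-0.008, -0.003, 0.012], [-0.008, -0.003, -0.004], [-0.008, -0.003, -0.02], [-0.008, -0.003, -0.036], [-0.008, -0.003, -0.052], [-0.008, -0.003, -0.068], [-0.008, -0.003, -0.084], [-0.008, -0.003, -0.1], [-0.008, -0.003, -0.116], [-0.008, -0.003, -0.132], [-0.008, -0.003, -0.148], [-0.008, -0.003, -0.163], [-0.008, -0.003, -0.179], [-0.008, -0.003, -0.195], [-0.008, -0.003, -0.211]]
```

>>> play_rows:
  travel:
    - [-0.002,0.001,0]
    - [-0.004,0.001,0]
    - [-0.006,0.001,0]
    - [-0.006,0.001,0]
  rotation:
    - [0,0,0]
    - [0,0,-0.005]
    - [0,0,-0.01]
    - [0,0,-0.01]

```text
time: 16.38
tcp_pos: [0.4468, 0.1188, 0.1982]
orientation: [[-0.118, 0.993, -0.008], [0.993, 0.118, 0.002], [0.003, -0.007, -1.0]]
contact_force: [-2.0, 4.8, 0.5]
width: 0.021
```

```bash
python3 - <<'E'
from h import *
look(16)
E
```

```text
t 16.38 p [0.4468 0.1188 0.1982] yaw 1.689 F [-2.01  4.79  0.54] w 0.021 q [ 0.    0.3   1.82  0.    1.04 -1.69]
phi -4.637 r 0.0884 Ft -4.99
arm z 0.1177
```

>>> play_rows:
  travel:
    - [-0.002,0.0005,0]
    - [-0.004,0.001,0]
    - [-0.004,0.001,0]
  rotation:
    - [0,0,-0.005]
    - [0,0,-0.015]
    - [0,0,-0.015]

```text
time: 16.85
tcp_pos: [0.447, 0.1176, 0.1983]
orientation: [[-0.13, 0.991, -0.008], [0.991, 0.13, 0.002], [0.003, -0.008, -1.0]]
contact_force: [-1.3, 5.1, 1.3]
width: 0.021
```

```bash
python3 - <<'E'
from h import *
look(17)
E
```

```text
t 16.85 p [0.447  0.1176 0.1983] yaw 1.701 F [-1.31  5.07  1.3 ] w 0.021 q [ 0.    0.3   1.82  0.    1.04 -1.7 ]
phi -4.624 r 0.0883 Ft -5.19
arm z 0.1177
```

View pics/t17c.png

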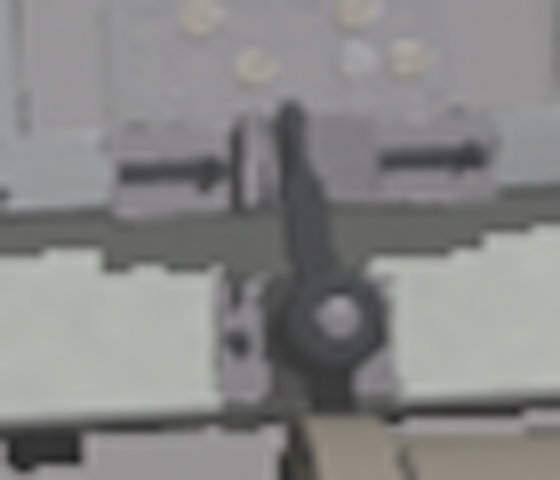

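>>> play_rows:
  travel:
    - [-0.002,0.0005,0]
    - [-0.004,0.001,0]
    - [-0.006,0.001,0]
    - [-0.006,0.001,0]
  rotation:
    - [0,0,-0.005]
    - [0,0,-0.015]
    - [0,0,-0.025]
    - [0,0,-0.025]

```text
time: 17.45
tcp_pos: [0.4473, 0.1158, 0.1982]
orientation: [[-0.15, 0.989, -0.009], [0.989, 0.15, 0.001], [0.003, -0.009, -1.0]]
contact_force: [-1.7, 2.4, 0.8]
width: 0.0211
```

```bash
python3 - <<'E'
from h import *
look(18)
E
```

```text
t 17.45 p [0.4473 0.1158 0.1982] yaw 1.721 F [-1.75  2.38  0.81] w 0.0211 q [-0.    0.3   1.82  0.    1.04 -1.72]
phi -4.603 r 0.0882 Ft -2.62
arm z 0.1177
```

>>> play_rows:
  travel:
    - [-0.002,0.0005,0]
    - [-0.004,0.001,0]
    - [-0.004,0.001,0]
  rotation:
    - [0,0,-0.005]
    - [0,0,-0.015]
    - [0,0,-0.015]

```text
time: 17.92
tcp_pos: [0.4477, 0.1146, 0.1981]
orientation: [[-0.161, 0.987, -0.01], [0.987, 0.161, 0.001], [0.003, -0.009, -1.0]]
contact_force: [-3.0, 2.6, 1.0]
width: 0.0211
```

```bash
python3 - <<'E'
from h import *
look(19)
E
```

```text
t 17.93 p [0.4477 0.1146 0.1981] yaw 1.733 F [-2.97  2.58  0.97] w 0.0211 q [-0.    0.3   1.82  0.    1.04 -1.74]
phi -4.588 r 0.0881 Ft -3.03
arm z 0.1177
```

>>> play_rows:
  travel:
    - [-0.002,0.0005,0]
    - [-0.004,0.0008,0]
    - [-0.004,0.0008,0]
  rotation:
    - [0,0,-0.005]
    - [0,0,-0.015]
    - [0,0,-0.015]

```text
time: 18.4
tcp_pos: [0.4485, 0.1131, 0.1982]
orientation: [[-0.173, 0.985, -0.008], [0.985, 0.173, 0.001], [0.002, -0.008, -1.0]]
contact_force: [0.8, -0.2, 0.1]
width: 0.0213
```

```bash
python3 - <<'E'
from h import *
look(20)
E
```

```text
t 18.4 p [0.4485 0.1131 0.1982] yaw 1.744 F [ 0.77 -0.2   0.09] w 0.0213 q [-0.01  0.3   1.82  0.    1.04 -1.75]
phi -4.571 r 0.0875 Ft 0.33
arm z 0.1148
```

View pics/t20c.png

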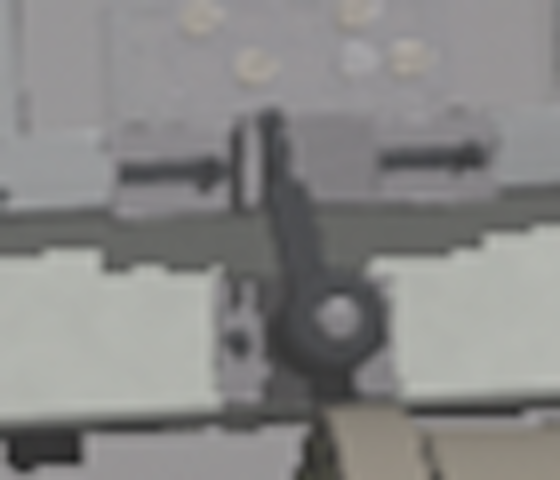

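>>> play_rows:
  travel:
    - [0,0,0]
    - [0,0,0]
    - [0,0,0]
  rotation:
    - [0,0,0]
    - [0,0,0]
    - [0,0,0]

```text
time: 18.88
tcp_pos: [0.4484, 0.1132, 0.1982]
orientation: [[-0.172, 0.985, -0.009], [0.985, 0.172, 0.001], [0.002, -0.008, -1.0]]
contact_force: [-0.3, -0.4, 0.0]
width: 0.0215
```

```bash
python3 - <<'E'
from h import *
look(21)
c=snap('side','s21.png')
cv2.imwrite('pics/s21c.png',cv2.resize(c['pixels'][170:250,190:300],None,fx=6,fy=6,interpolation=cv2.INTER_CUBIC))
E
```

```text
t 18.88 p [0.4484 0.1132 0.1982] yaw 1.744 F [-0.33 -0.45  0.  ] w 0.0215 q [-0.01  0.3   1.82  0.    1.04 -1.75]
phi -4.572 r 0.0877 Ft 0.38
arm z 0.1144
```

View pics/t21c.png

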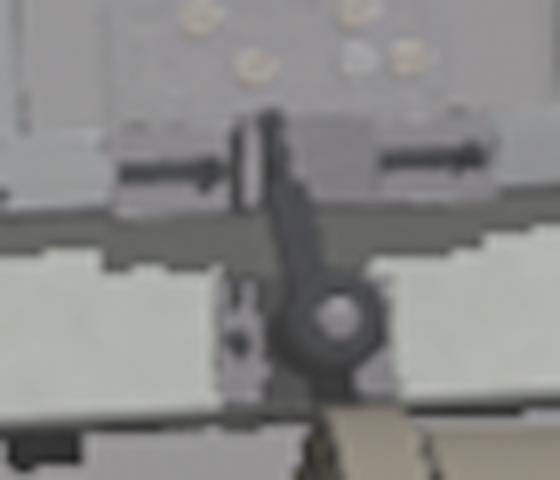

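View pics/w21.png

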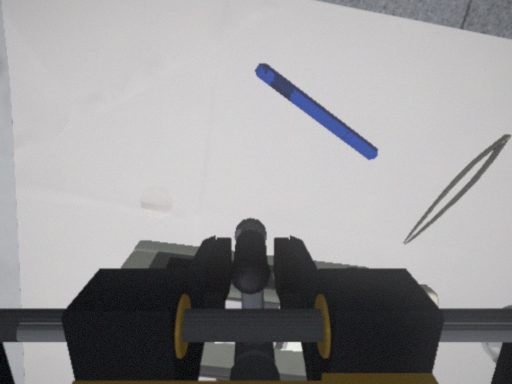

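```bash
python3 - <<'E'
from h import *
for n in (8,9,18,21):
    d=np.load(f'pics/w{n}.png.npz');P=d['P']
    print(n);print((P[218:250:3,236:270:3,2]*1000).round(1))
E
```

```text
8
[[       nan  3.000e-01 -2.000e-01  1.100e+00 -1.200e+00 -5.000e-01
  -1.300e+00 -1.000e-01 -1.600e+00 -9.000e-01 -2.000e-01 -2.100e+00]
 [ 0.000e+00 -6.000e-01 -1.100e+00 -1.200e+00  5.000e-01  1.051e+02
   1.065e+02  1.055e+02  1.054e+02 -6.000e-01 -1.400e+00 -2.000e-01]
 [-1.000e+00 -0.000e+00  9.000e-01  1.050e+02  1.081e+02  1.091e+02
   1.098e+02  1.105e+02  1.090e+02  1.084e+02 -6.000e-01 -1.800e+00]
 [-1.600e+00  0.000e+00  1.067e+02  1.114e+02  1.118e+02  1.113e+02
   1.107e+02  1.116e+02  1.127e+02  1.121e+02  1.085e+02 -1.800e+00]
 [-1.600e+00 -1.000e+00  1.107e+02  1.115e+02  1.117e+02  1.124e+02
   1.119e+02  1.122e+02  1.109e+02  1.114e+02  1.111e+02  1.098e+02]
 [-8.000e-01  1.060e+02  1.117e+02  1.117e+02  1.124e+02  1.178e+02
   1.203e+02  1.181e+02  1.160e+02  1.120e+02  1.125e+02  1.108e+02]
 [-5.000e-01  1.116e+02  1.109e+02  1.163e+02  1.223e+02  1.236e+02
   1.233e+02  1.232e+02  1.225e+02  1.217e+02  1.112e+02  1.126e+02]
 [-2.000e+00  1.119e+02  1.121e+02  1.227e+02  1.257e+02  1.263e+02
   1.277e+02  1.268e+02  1.258e+02  1.263e+02  1.227e+02  1.119e+02]
 [
[... 4241 characters left out ...]
02 -1.400e+00]
 [ 1.121e+02  1.221e+02  1.258e+02  1.272e+02  1.300e+02  1.288e+02
   1.289e+02  1.273e+02  1.249e+02  1.209e+02  1.133e+02 -1.100e+00]
 [ 1.132e+02  1.272e+02  1.310e+02  1.317e+02  1.310e+02  1.322e+02
   1.316e+02  1.315e+02  1.290e+02  1.259e+02  1.120e+02 -1.200e+00]
 [ 1.277e+02  1.313e+02  1.348e+02  1.351e+02  1.349e+02  1.366e+02
   1.347e+02  1.345e+02  1.327e+02  1.295e+02 -1.000e+00 -9.000e-01]
 [ 1.315e+02  1.342e+02  1.367e+02  1.393e+02  1.387e+02  1.397e+02
   1.387e+02  1.378e+02  1.352e+02  1.336e+02  1.236e+02 -1.000e+00]
 [ 1.351e+02  1.391e+02  1.409e+02  1.412e+02  1.414e+02  1.412e+02
   1.409e+02  1.408e+02  1.391e+02  1.354e+02  1.280e+02 -3.000e-01]]
```

>>> play_rows:
  travel:
    - [0,0,0]
    - [0,0,0]
    - [0,0,0]
    - [0,0,-0.05]
    - [0,0,-0.15]
    - [0,0,-0.3]
    - [0,0,-0.4]
    - [0,0,-0.4]
  rotation:
    - [0,0,0]
    - [0,0,0]
    - [0,0,0]
    - [0,0,0]
    - [0,0,0]
    - [0,0,0]
    - [0,0,0]
    - [0,0,0]
  claw: 0.2

```text
time: 20.02
tcp_pos: [0.4498, 0.1132, 0.3198]
orientation: [[-0.173, 0.985, -0.005], [0.985, 0.173, 0.001], [0.002, -0.005, -1.0]]
contact_force: [-0.6, -0.1, -0.7]
width: 0.035
```

```bash
python3 - <<'E'
from h import *
st()
for n in('side','top','wrist'):
    c=snap(n,n+'30.png')
    if n=='side': cv2.imwrite('pics/s30c.png',cv2.resize(c['pixels'][130:290,180:350],None,fx=4.5,fy=3.7,interpolation=cv2.INTER_CUBIC))
    if n=='top': cv2.imwrite('pics/t30c.png',cv2.resize(c['pixels'][100:300,140:390],None,fx=3.2,fy=3,interpolation=cv2.INTER_CUBIC))
    P=c['P']; m=(P[...,2]>.153)&(P[...,2]<.166)&(P[...,0]>.42)&(P[...,0]<.48)&(P[...,1]>.07)&(P[...,1]<.17)
    if m.any():
        p=P[m].mean(0); v=p-piv; print(n,p,m.sum(),'zmax',P[m][:,2].max(),'phi',(np.arctan2(v[1],v[0])-np.pi/2-PSI)%6.283)
E
```

```text
t 20.02 p [0.4498 0.1132 0.3198] yaw 1.744 F [-0.58 -0.11 -0.73] w 0.035 q [-0.01  0.17  1.64  0.    1.34 -1.75]
side [0.452136   0.11067775 0.15640039] 38 zmax 0.15895573682986097 phi 1.7485704586086683
wrist [0.44748024 0.11257012 0.15635104] 349 zmax 0.15882908096603415 phi 1.7163173683890518
```

View pics/t30c.png

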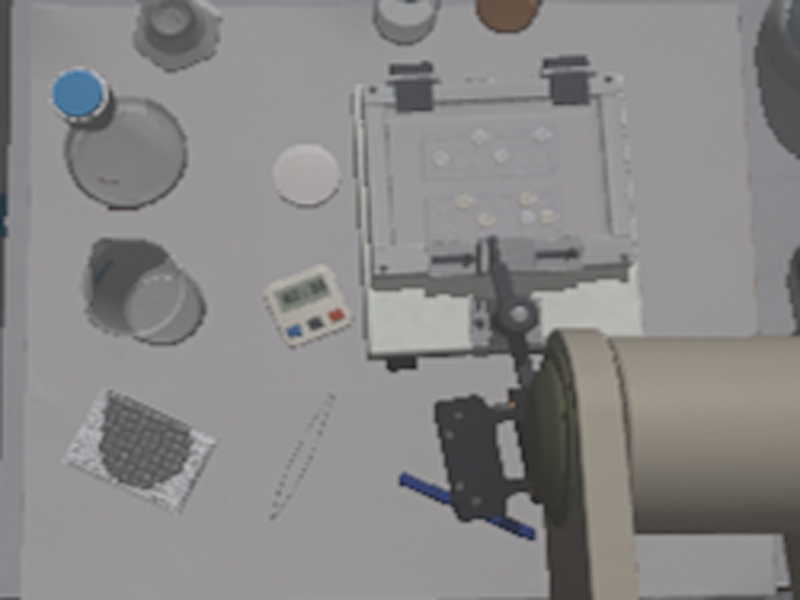

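View pics/s30c.png

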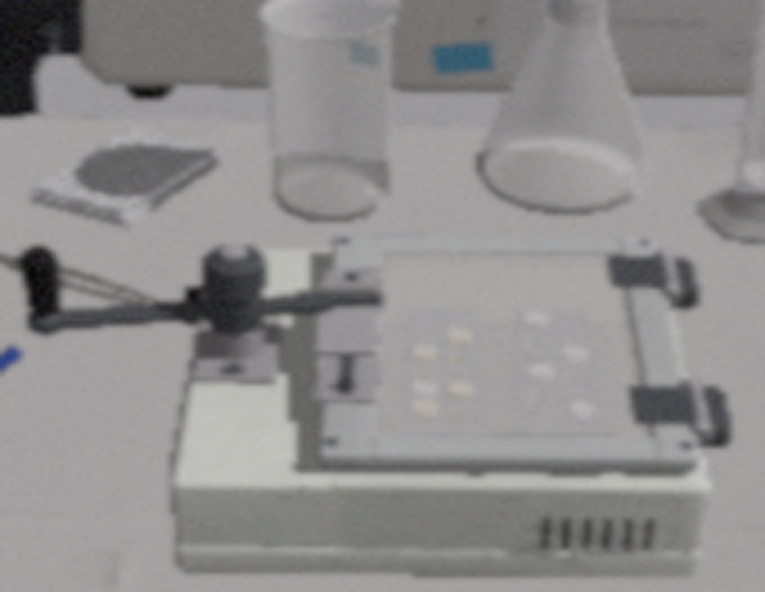

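View pics/wrist30.png

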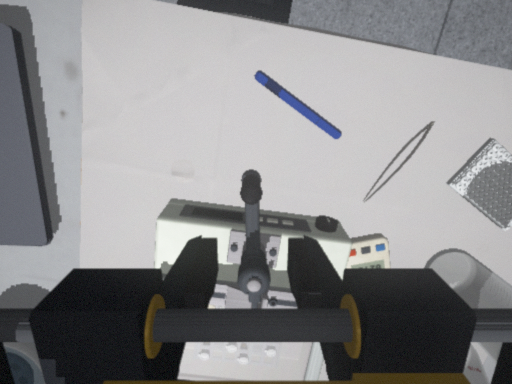

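```bash
python3 -c "
from h import *
st(); print(close_job())"
```

```text
t 20.18 p [0.4491 0.1131 0.3169] yaw 1.744 F [-0.51  0.05  0.43] w 0.0355 q [-0.01  0.17  1.64  0.    1.34 -1.75]
the job is handed in; nothing more can be done
None
```

The cover is shut on its gasket and the latch nose has dropped into the notch behind the hump. I handed the job in at about 20 s of the 58 s allowed; no verdict came back.

**Cover:** I pushed the outer face down with closed fingers. The force at seating was 13 N down (14.5 N with a 6 N sideways part), more than the 3 to 8 N the hinge needs. After I let go, its top measured about 89 mm above the bench and flat to within measuring noise.

**Lever:** I held the grip loosely and swung it round in small steps. Measured force peaked at about 10 N on the ramp, a little over the 2 to 8 N you gave. It fell to about 0 when the nose dropped in at a lever angle of about 1.72 rad. I stopped there and did not push on toward the end stop.

**Lift:** The wrist camera showed the lever 6.7 mm up on the hump and 1.0 mm up in the notch. It still read about 1 mm after I released it.

**Last pictures:** These were taken with the gripper clear of everything. They show the nose between the hump and the end stop. None of the bystanders looked moved, though that is by eye only, and the arm covers part of the marker in the top view.

**Checks that disagreed:**
- My first lift reading after the drop, about 2.5 mm, was too high because the fixed sampling window had caught part of the grip. Reading the flat of the arm gave the 1.0 mm.
- After release, the lever angle read 1.75 rad from the side camera and 1.72 rad from the wrist camera. I trust the wrist camera more, as it was closer.

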